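Find the stamped lens case and push it to the dispatch line

ROBOT

A 6-joint arm with a two-finger parallel gripper is mounted at the origin on the work surface. World frame = base frame: x ahead of the robot, y to its left, z up, the work surface at z = 0. Lengths are in m, angles in rad, forces in N, time in s.
With the tool pointing down it reaches from about 0.35 to 0.775 m from the base axis. Payload 7.3 kg.
Tool frame: the origin (TCP) lies midway between the tips of the shut fingers; the grasp point (between the pads) lies 19 mm behind it; z points along the fingers, y is the direction in which the jaws open and shut (so a half turn about z gives the same grasp; the last joint's range is limited). The gripper opens to 92 mm and grips with 3 to 60 N. Pads are 19 mm wide; open, the fingers measure 130 mm over their backs; the gripper's body (75 mm by 190 mm) begins 47 mm behind the grasp point.
Start: joints at [1.081, 0.342, 1.524, -0, 1.275, -0.146], TCP at [0.177, 0.494, 0.194] pointing down, gripper open.
Joint ranges: [-2.53, 2.53], [-0.77, 2.02], [0.04, 2.7], [-1, 4.14], [0.28, 2.66], [-3.11, 3.11]. Speed limits (rad/s): [2.57, 2.57, 3.14, 3.14, 3.14, 3.14].

INTERFACE

Orientations are given as [roll, pitch, yaw] about the fixed x, y, z axes, in that order (R = Rz(yaw) Ry(pitch) Rx(roll)).
In Python, from cell import status, eyes, job gives the robot as it stands.
- The arm moves only by the tool jog_arm, never from a script. Its argument "series" is a list of rows, each a list of 3 entries, a list of its own where there are three numbers: the gripper command: -1 is shut, 1 is fully open, values between are in proportion, then the shift along the tool's x, y, z in m, then the turn, a rotation vector about the tool's x, y, z in rad. In form: [[grip, [x, y, z], [ax, ay, az]], ...]. A call has 1 to 12 rows; each row is the pose to reach, as a shift and turn from the pose commanded when the call began, along the tool's axes at that moment; what a row does not reach only later rows make up. A row lasts 1/12 s, in which the tool goes at most 41.7 mm and 7.16 degrees, less where a joint would pass 70% of its speed; a pose out of reach is approached as far as the arm can. A call with a gripper value outside its range is refused whole. The fingers move at their own pace and stop on an object; "squeeze" is the grip in N (left out, the last holds). Time passes only in rows, so rows that repeat a pose let the fingers close. It gives the time, the measured TCP pose, the force and the opening at its end, in the units of the state.
- status.observe(): the state, without advancing time (a new reading comes with each control period).
- eyes.read_camera(name): name is "scene" or "top"; returns a dict with "img" (480x640x3 uint8, red, green, blue), "range_z" (480x640 float32, m along the optical axis (not along the pixel's ray), 0 where there is no reading), "camera_matrix" (3x3 intrinsics, pixels), "k1" (the pictures are not rectified: a ray, as slopes to the right and down, at radius r is drawn at 1 + k1 r^2 times it, then the intrinsics apply), "T" (4x4, takes a point from camera to world coordinates). Camera axes: x right, y down, z forward; pixel columns grow to the right and rows downward; lengths in m; the calibration is good to about 2 mm. A picture is of the moment at which its call begins.
- job.hand_in(): hands the job in, once; it reports no verdict.
The state is a dict: "time": time; "qpos": joint angles; "qvel": joint speeds; "joint_efforts": joint torques, N m; "tool_pos": TCP position; "tool_rot": TCP orientation; "contact_force": force on the tool from outside, world axes, zero at the start; "torque": the same for the moment, N m; "opening": finger opening in m.
Only numpy, scipy, OpenCV 4.12 (cv2) and the standard library are available. Lean on these libraries where they do the work, as an engineer would, in place of code of your own. Each camera call takes 0.05 s, during which the arm holds its last target.

TASK

Two look-alike lidded lens cases stand on the optics bench, and one of them carries a bright green inspection stamp on its underside. Using the fingertips and never lifting or carrying a case, tip each of the two over towards the robot so that it lies on its near long side and its underside faces the yellow tape line. Once both are down, push the stamped one, lying as it is, up to the line until its underside stands over the tape and square to it; leave the other case lying where it is and the small things around undisturbed.

Things in the scene. Friction and masses are not known exactly. Their poses are not given: they have to be found in the camera images.
- case_stamped: Case with the stamp: closed grey plastic box with a dark lid, 96 mm (its x) by 140 mm (its y), 95 mm high, 0.53 to 0.84 kg. Origin: centre of its underside, at the bottom of the feet; z towards the lid; at the start z is up and x points away from the robot within 20 degrees. Stamp: fluorescent green panel 64 by 86 mm with a small dark tick, mid underside. Which case stands left (+y) changes.
- case_plain: Case without a stamp: same size, frame, feet and weight range, underside plain black; from above the two look alike. A case tipped over towards the robot turns its underside to the scene camera (seen at a flat angle) and to a hand camera held beyond it that looks back.
- case_stamped_lid (a point): Stamped case: middle of the lid's flat top, 95 mm from the origin along the case's z. When the case lies, the lid faces the robot: push on it near the bench. Lying, the case slides at 3 to 6 N on its smooth side (friction 0.5 to 0.7); pushed on the lid lower than 30 mm above the bench it stays lying, pushed higher it may rise back onto its feet.
- case_plain_lid (a point): Same point on the plain case. Each case has four rubber feet, 4 mm high, outer edges 47 mm from the centre along x; they grip the bench (friction 0.85 to 1.15), so pulling the far side towards the robot, 10 to 20 mm below the lid's top, tips the case on its near feet with 3 to 5 N. Its weight lies low, 31 mm up: let go, it falls back until about 57 degrees, past that it goes over by itself.
- line: Dispatch line: strip of yellow tape stuck flat on the bench beyond the cases, 30 mm wide (its x), 620 mm long (its y). Origin: its middle, on the bench; its x points away from the robot.
- eyepiece: Bystander: dark microscope eyepiece standing between the cases, 32 mm across, 52 mm high, loose. Origin: centre of its foot.
- bottle: Bystander: small amber lens-cleaner bottle, 40 mm across, 85 mm high, loose. Origin: centre of its foot.
- lens_holder: Bystander: lens in a round mount on a post and 54 mm round foot, 93 mm high, loose. Origin: centre of its foot.
Not all that is in view belongs to the job. What is shaped like the case_stamped but purple is not meant. What is shaped like the case_plain but turquoise is not meant.

How it is judged:
By the outcome, as a careful person would: the job done as asked, in the order asked, and still so for the second after the job is handed in, with the robot touching nothing.
It also fails if it takes over 67 s, if anything falls off the work surface, if the arm or the gripper's body presses on something with over 40 N, if the wrist force passes 120 N, or if a joint passes its speed limit or range.

## Working session

There is one attempt and no reset: what is moved stays moved. The work goes in short steps, Python scripts to look and compute and a tool call to move; the robot and the scene stay as the last step left them, time stands still between calls to the robot, and variables do not carry over. Pictures are saved under pics/ and viewed, and the job is handed in when it is done.

Besides the shell and the picture viewer there is one more tool, called after "Call:" as name(argument=value, ...), one argument or row to a line, values as JSON. jog_arm: Moves the arm, as the interface text tells. Its arguments: {"type":"object","properties":{"series":{"type":"array","items":{"type":"array"}},"squeeze":{"type":"number"}},"required":["series"]}

```bash
ls; mkdir -p pics; cat > h.py <<'E'
import numpy as np, cv2
from cell import status, eyes, job
def shot(name,fn):
    c=eyes.read_camera(name); cv2.imwrite('pics/'+fn+'.png',c['img'][:,:,::-1]); np.savez('pics/'+fn+'.npz',**{k:c[k] for k in c}); return c
def ray(c,u,v):
    K=c['camera_matrix'];k1=float(c['k1']);d=np.array([(u-K[0,2])/K[0,0],(v-K[1,2])/K[1,1]])
    s=d.copy()
    for _ in range(20): s=d/(1+k1*(s@s))
    T=c['T'];return T[:3,3],T[:3,:3]@np.array([s[0],s[1],1.])
def onz(c,u,v,z):
    o,d=ray(c,u,v);return o+d*(z-o[2])/d[2]
def dep(c,u,v):
    o,d=ray(c,u,v);return o+d*float(c['range_z'][int(v),int(u)])
E
python3 - <<'E'
from h import *
s=status.observe();print(s)
for n in('scene','top'):
    c=shot(n,n+'0');print(n,c['camera_matrix'],c['k1'],c['T'])
E
```

```text
pics
{'time': 0.0, 'qpos': array([ 1.08100354e+00,  3.42720066e-01,  1.52502351e+00,  2.31690685e-06,
        1.27539168e+00, -1.45988556e-01]), 'qvel': array([ 1.47681044e-03,  1.16254988e-03,  5.47279701e-04, -1.35662830e-03,
        1.85982759e-03,  3.39055883e-05]), 'joint_efforts': array([-2.57998554e-04, -4.31251216e+01, -2.44212878e+01,  7.19343591e-02,
        5.59485366e-02, -1.47215346e-04]), 'tool_pos': array([0.17671674, 0.49387699, 0.19284411]), 'tool_rot': array([-3.14006678e+00, -2.26595698e-04,  2.79778757e+00]), 'contact_force': array([ 0.64143757, -0.50996222,  0.65534128]), 'torque': array([-0.01609271, -0.0058472 , -0.02927812]), 'opening': 0.09178309219637779}
scene [[490.56036509   0.         315.77545109]
 [  0.         490.56036509 236.32167933]
 [  0.           0.           1.        ]] 0.03620048720726625 [[-5.80392776e-01  6.42320812e-01 -5.00567878e-01  1.15212667e+00]
 [ 8.14336019e-01  4.58575757e-01 -3.55759923e-01  4.66542394e-01]
 [ 1.03629034e-03 -6.14110942e-01 -7.89219030e-01  9.82637203e-01]
 [ 0.00000000e+00  0.00000000e+00  0.00000000e+00  1.00000000e+00]]
top [[537.90845322   0.         315.51448136]
 [  0.         537.90845322 236.85797005]
 [  0.           0.           1.        ]] -0.09452507222405337 [[ 0.05621208 -0.97576062  0.21149803  0.27357638]
 [-0.99840241 -0.05371968  0.01751659  0.03630622]
 [-0.0057304  -0.21214479 -0.97722144  1.41782644]
 [ 0.          0.          0.          1.        ]]
```

View pics/scene0.png

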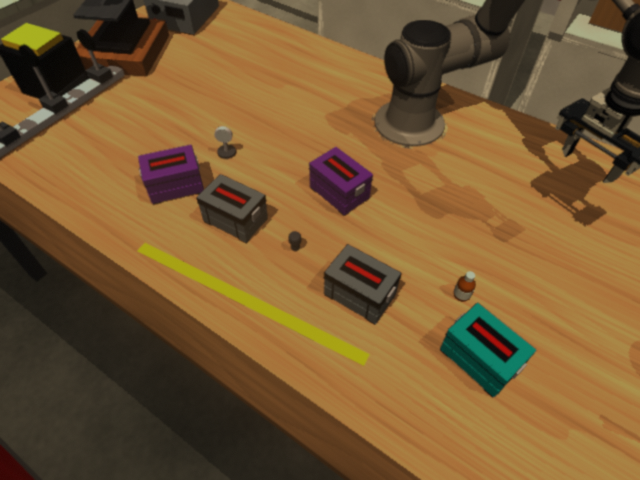

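View pics/top0.png

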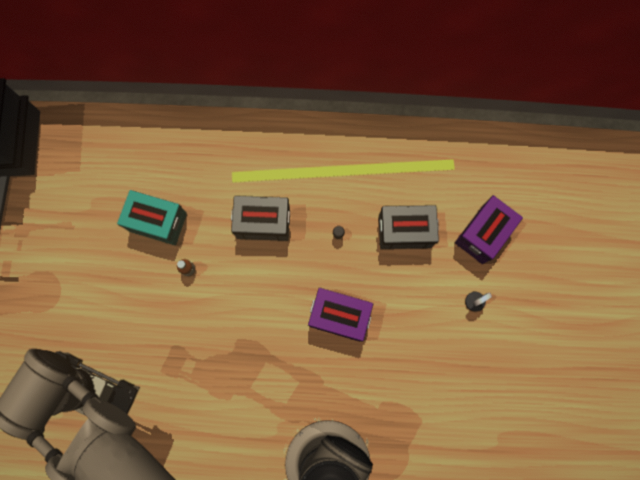

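Candidates in the top view: grey cases at (261,217) and (408,227). Decoys: turquoise (152,216), purple (488,229) and purple (341,314). I choose the two grey ones; measuring them now.

```bash
python3 - <<'E'
from h import *
c=dict(np.load('pics/top0.npz'))
im=c['img'];hsv=cv2.cvtColor(im,cv2.COLOR_RGB2HSV)
cv2.imwrite('pics/crop0.png',cv2.resize(im[140:300,110:530,::-1],None,fx=1.9,fy=1.9,interpolation=cv2.INTER_CUBIC))
# line
m=((hsv[...,0]>25)&(hsv[...,0]<34)&(hsv[...,1]>180)&(hsv[...,2]>120)).astype(np.uint8)
n,l,st,ce=cv2.connectedComponentsWithStats(m);i=1+np.argmax(st[1:,4])
v,u=np.where(l==i);P=np.array([onz(c,a,b,0)[:2] for a,b in zip(u,v)]).astype(np.float32)
print('line',cv2.minAreaRect(P*1000))
# lids: red labels
m=((hsv[...,1]>150)&((hsv[...,0]<8)|(hsv[...,0]>174))&(hsv[...,2]>100)).astype(np.uint8);m[:130]=0
n,l,st,ce=cv2.connectedComponentsWithStats(m)
for k in range(1,n):
    if st[k,4]>80:
        v,u=np.where(l==k);P=np.array([onz(c,a,b,.095)[:2] for a,b in zip(u,v)]).astype(np.float32)
        print(ce[k],st[k,4],cv2.minAreaRect(P*1000), dep(c,*ce[k]))
# depth: points with z in .085-.1 
for (a,b) in [(261,214),(409,224)]:
    pts=[]
    for v in range(b-30,b+40):
        for u in range(a-45,a+45):
            if c['range_z'][v,u]>0:
                p=dep(c,u,v)
                if .085<p[2]<.105: pts.append(p)
    pts=np.array(pts,np.float32);print(len(pts),pts[:,2].mean(),cv2.minAreaRect(pts[:,:2]*1000))
# bystanders
for (a,b) in [(338,232),(186,268),(475,301)]:
    pts=[dep(c,u,v) for v in range(b-22,b+22) for u in range(a-22,a+22) if c['range_z'][v,u]>0]
    pts=np.array(pts);pts=pts[pts[:,2]>.02];print(len(pts),pts.min(0),pts.max(0))
E
```

```text
Traceback (most recent call last):
ValueError: attempt to get argmax of an empty sequence
```

View pics/crop0.png

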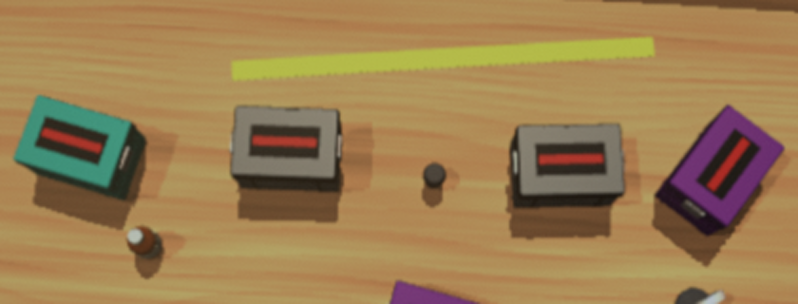

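The crop shows the two grey lids at crop (286,143) and (570,160), with the eyepiece between them at (434,175). The line is slightly oblique. The line's colour mask came up empty, so I'll check its HSV values.

```bash
python3 - <<'E'
from h import *
c=dict(np.load('pics/top0.npz'))
im=c['img'];hsv=cv2.cvtColor(im,cv2.COLOR_RGB2HSV)
print(hsv[171,345],hsv[222,300])
h0=hsv[171,345]
m=((abs(hsv[...,0].astype(int)-h0[0])<5)&(hsv[...,1]>170)&(hsv[...,2]>100)).astype(np.uint8)
n,l,st,ce=cv2.connectedComponentsWithStats(m);i=1+np.argmax(st[1:,4])
v,u=np.where(l==i);P=np.array([onz(c,a,b,0)[:2] for a,b in zip(u,v)]).astype(np.float32)
print('line',st[i],cv2.boxPoints(cv2.minAreaRect(P*1000)),P.mean(0))
m=((hsv[...,1]>150)&((hsv[...,0]<8)|(hsv[...,0]>174))&(hsv[...,2]>100)).astype(np.uint8);m[:130]=0
n,l,st,ce=cv2.connectedComponentsWithStats(m)
for k in range(1,n):
    if st[k,4]>80:
        v,u=np.where(l==k);P=np.array([onz(c,a,b,.095)[:2] for a,b in zip(u,v)]).astype(np.float32)
        print(ce[k],st[k,4],cv2.minAreaRect(P*1000), dep(c,*ce[k]))
for (a,b) in [(261,214),(409,224)]:
    pts=[]
    for v in range(b-30,b+40):
        for u in range(a-45,a+45):
            if c['range_z'][v,u]>0:
                p=dep(c,u,v)
                if .085<p[2]<.105: pts.append(p)
    pts=np.array(pts,np.float32);print(len(pts),pts[:,2].mean(),cv2.minAreaRect(pts[:,:2]*1000),cv2.boxPoints(cv2.minAreaRect(pts[:,:2]*1000)))
for (a,b) in [(338,232),(186,268),(475,301),(488,229)]:
    pts=[dep(c,u,v) for v in range(b-22,b+22) for u in range(a-22,a+22) if c['range_z'][v,u]>0]
    pts=np.array(pts);pts=pts[pts[:,2]>.02];print(len(pts),pts.min(0),pts.max(0))
E
```

```text
[ 32 154 187] [ 14 144 151]Traceback (most recent call last):
  File "<stdin>", line 7, in <module>
    return _wrapfunc(a, 'argmax', axis=axis, out=out, **kwds)
    return bound(*args, **kwds)
ValueError: attempt to get argmax of an empty sequence
```

```bash
cat > m.py <<'E'
from h import *
import sys
def line(c):
    hsv=cv2.cvtColor(c['img'],cv2.COLOR_RGB2HSV)
    m=((hsv[...,0]>26)&(hsv[...,0]<38)&(hsv[...,1]>110)&(hsv[...,2]>90)).astype(np.uint8)
    n,l,st,ce=cv2.connectedComponentsWithStats(m);i=1+np.argmax(st[1:,4])
    v,u=np.where(l==i);P=np.array([onz(c,a,b,0)[:2] for a,b in zip(u,v)]).astype(np.float32)
    return cv2.minAreaRect(P*1000),P.mean(0)
if __name__=='__main__':
    c=dict(np.load('pics/top0.npz'))
    r,mn=line(c);print('line',r,cv2.boxPoints(r),mn)
    hsv=cv2.cvtColor(c['img'],cv2.COLOR_RGB2HSV);print(hsv[215,261])
    m=((hsv[...,1]>130)&((hsv[...,0]<8)|(hsv[...,0]>172))&(hsv[...,2]>90)).astype(np.uint8);m[:130]=0
    n,l,st,ce=cv2.connectedComponentsWithStats(m)
    for k in range(1,n):
        if st[k,4]>80:
            v,u=np.where(l==k);P=np.array([onz(c,a,b,.095)[:2] for a,b in zip(u,v)]).astype(np.float32)
            print(ce[k],st[k,4],cv2.minAreaRect(P*1000), dep(c,*ce[k]))
    for (a,b) in [(261,214),(409,224)]:
        pts=[dep(c,u,v) for v in range(b-30,b+40) for u in range(a-45,a+45) if c['range_z'][v,u]>0]
        pts=np.array(pts,np.float32);pts=pts[(pts[:,2]>.085)&(pts[:,2]<.105)]
        r=cv2.minAreaRect(pts[:,:2]*1000);print(len(pts),pts[:,2].mean(),r,cv2.boxPoints(r))
    for (a,b) in [(338,232),(186,268),(475,301),(488,229)]:
        pts=[dep(c,u,v) for v in range(b-22,b+22) for u in range(a-22,a+22) if c['range_z'][v,u]>0]
        pts=np.array(pts);pts=pts[pts[:,2]>.02];print(len(pts),pts.min(0),pts.max(0))
E
python3 m.py
```

```text
line ((773.9718627929688, -4.2808837890625), (30.640016555786133, 619.0294189453125), 6.5887837409973145) [[ 723.2385   301.4317 ]
 [ 794.2676  -313.50922]
 [ 824.7052  -309.99347]
 [ 753.67615  304.94745]] [ 7.7345669e-01 -4.3597122e-04]
[  3 184 166]
[147.49444444 213.45      ] 180 ((597.56103515625, 495.32470703125), (87.48409271240234, 14.52981948852539), 76.70893096923828) [0.59816235 0.49546456 0.09270455]
[259.1761658  214.00518135] 193 ((611.40625, 206.94241333007812), (14.311978340148926, 87.22201538085938), 0.4157138764858246) [0.61073086 0.20616964 0.09763857]
[492.81818182 226.17613636] 176 ((613.0446166992188, -390.2271728515625), (14.033647537231445, 87.15174865722656), 54.07569885253906) [ 0.61255933 -0.38978202  0.09494166]
[409.37368421 223.26315789] 190 ((607.65673828125, -177.3601531982422), (13.045823097229004, 87.04214477539062), 3.199681282043457) [ 0.60910185 -0.17619947  0.09131137]
[340.28431373 313.51960784] 204 ((371.64306640625, -11.484977722167969), (86.45365905761719, 14.101603507995605), 77.21896362304688) [ 0.37135316 -0.01109431  0.0992723 ]
2093 0.094995886 ((612.0311279296875, 206.7294921875), (100.04443359375, 147.45481872558594), 0.6919803023338318) [[561.1222  279.8474 ]
 [562.90295 132.40334]
 [662.94006 133.61157]
 [661.1593  281.05566]]
2071 0.09517905 ((608.8170776367188, -174.71092224121094), (99.02861022949219, 144.22152709960938), 4.527628421783447) [[ 553.7649  -106.73384]
 [ 565.14966 -250.5053 ]
 [ 663.86926 -242.688  ]
 [ 652.4845   -98.91655]]
123 [ 0.57395154 -0.01270846  0.03280333] [0.60653255 0.01636914 0.05801192]
237 [0.4537999  0.37448774 0.02014331] [0.49279764 0.41477757 0.09360614]
121 [ 0.4112326  -0.3890972   0.02359549] [ 0.4433796  -0.3436469   0.09833082]
1680 [ 0.54904741 -0.43433834  0.02004395] [ 0.67595274 -0.31998273  0.1057158 ]
```

```bash
cat > plan.py <<'E'
from h import *
from scipy.spatial.transform import Rotation as Ro
def Rt(yaw,al):
    p=np.radians(yaw);a=np.radians(al)
    z=np.array([np.sin(a)*np.cos(p),np.sin(a)*np.sin(p),-np.cos(a)]);y=np.array([-np.sin(p),np.cos(p),0]);x=np.cross(y,z)
    return np.stack([x,y,z],1)
def plan(p0,R0,targets):
    for t in targets:
        d=R0.T@(np.array(t[:3])-p0);rv=Ro.from_matrix(R0.T@Rt(t[3],t[4])).as_rotvec()
        print([round(float(v),3) for v in d],[round(float(v),3) for v in rv],'world',[round(float(q),3) for q in t])
def state():
    s=status.observe();R=Ro.from_euler('xyz',s['tool_rot']).as_matrix()
    return round(s['time'],2),s['tool_pos'].round(4),'yaw',round(np.degrees(np.arctan2(-R[0,1],R[1,1])),2),'tilt',round(np.degrees(np.arctan2(np.hypot(*R[:2,2]),-R[2,2])),2),'F',s['contact_force'].round(2),s['opening']
E
python3 - <<'E'
from plan import *
print(state())
R0=Rt(np.degrees(2.798)-180,0)
plan(np.array([.177,.494,.194]),R0,[(.69,.207,.194,.5,0),(.69,.207,.082,.5,0)])
# decoy near
c=dict(np.load('pics/top0.npz'))
pts=np.array([dep(c,u,v) for v in range(280,345) for u in range(300,382) if c['range_z'][v,u]>0],np.float32);pts=pts[(pts[:,2]>.085)]
print(cv2.boxPoints(cv2.minAreaRect(pts[:,:2]*1000)))
E
```

```text
(0.1, array([0.1767, 0.4939, 0.1929]), 'yaw', np.float64(-19.7), 'tilt', np.float64(0.08), 'F', array([ 0.14, -0.69,  0.02]), 0.09175478838664278)
[-0.58, -0.097, 0.0] [0.0, 0.0, -0.352] world [0.69, 0.207, 0.194, 0.5, 0.0]
[-0.58, -0.097, 0.112] [0.0, 0.0, -0.352] world [0.69, 0.207, 0.082, 0.5, 0.0]
[[307.24463  -73.393295]
 [402.6261   -95.58263 ]
 [436.35297   49.393158]
 [340.9715    71.58249 ]]
```

Call:
jog_arm(
  series=[
    [0.5,[-0.58,-0.097,0],[0,0,-0.352]],
    [0.5,[-0.58,-0.097,0],[0,0,-0.352]],
    [0.5,[-0.58,-0.097,0],[0,0,-0.352]],
    [0.5,[-0.58,-0.097,0],[0,0,-0.352]],
    [0.5,[-0.58,-0.097,0],[0,0,-0.352]],
    [0.5,[-0.58,-0.097,0],[0,0,-0.352]],
    [0.5,[-0.58,-0.097,0],[0,0,-0.352]],
    [0.5,[-0.58,-0.097,0],[0,0,-0.352]],
    [0.5,[-0.58,-0.097,0],[0,0,-0.352]],
    [0.5,[-0.58,-0.097,0],[0,0,-0.352]],
    [0.5,[-0.58,-0.097,0],[0,0,-0.352]],
    [0.5,[-0.58,-0.097,0],[0,0,-0.352]],
  ],
)

```text
time: 1.1
tool_pos: [0.603, 0.2556, 0.193]
tool_rot: [-3.142, -0.001, -3.134]
contact_force: [-0.4, 0.5, 0.0]
opening: 0.069
```

Call:
jog_arm(
  series=[
    [0.5,[-0.078,-0.044,0],[0,0,0]],
    [0.5,[-0.078,-0.044,0],[0,0,0]],
    [0.5,[-0.078,-0.044,0],[0,0,0]],
    [0.5,[-0.078,-0.044,0],[0,0,0]],
  ],
)

```text
time: 1.43
tool_pos: [0.6816, 0.2112, 0.1911]
tool_rot: [-3.141, -0.002, -3.137]
contact_force: [-0.8, -0.5, -0.9]
opening: 0.0691
```

```bash
python3 -c "
from plan import *
print(state())"
```

```text
(1.43, array([0.6816, 0.2112, 0.1911]), 'yaw', np.float64(0.26), 'tilt', np.float64(0.14), 'F', array([-0.8 , -0.51, -0.87]), 0.06906690542819902)
```

Call:
jog_arm(
  series=[
    [0.5,[-0.009,-0.004,0.035],[0,0,0]],
    [0.5,[-0.009,-0.004,0.07],[0,0,0]],
    [0.5,[-0.009,-0.004,0.108],[0,0,0]],
    [0.5,[-0.009,-0.004,0.108],[0,0,0]],
    [0.5,[-0.009,-0.004,0.108],[0,0,0]],
  ],
)

```text
time: 1.85
tool_pos: [0.6867, 0.2107, 0.0841]
tool_rot: [-3.141, -0.005, -3.132]
contact_force: [-0.2, -0.5, 0.9]
opening: 0.069
```

```bash
python3 - <<'E'
from plan import *
c=shot('scene','s1');print(state())
cv2.imwrite('pics/s1c.png',cv2.resize(c['img'][180:400,160:480,::-1],None,fx=2.2,fy=2.2))
# arc plan
px=.612-.047
for th in range(0,72,8):
    t=np.radians(th);cx=95*np.cos(t)-80*np.sin(t);cz=95*np.sin(t)+80*np.cos(t)
    print(th,round(px+cx/1000+.0095,3),round(cz/1000,3))
E
```

```text
(1.9, array([0.6887, 0.211 , 0.0871]), 'yaw', np.float64(0.54), 'tilt', np.float64(0.04), 'F', array([0.73, 0.57, 1.89]), 0.06895521576082993)
0 0.669 0.08
8 0.657 0.092
16 0.644 0.103
24 0.629 0.112
32 0.613 0.118
40 0.596 0.122
48 0.579 0.124
56 0.561 0.123
64 0.544 0.12
```

View pics/s1c.png

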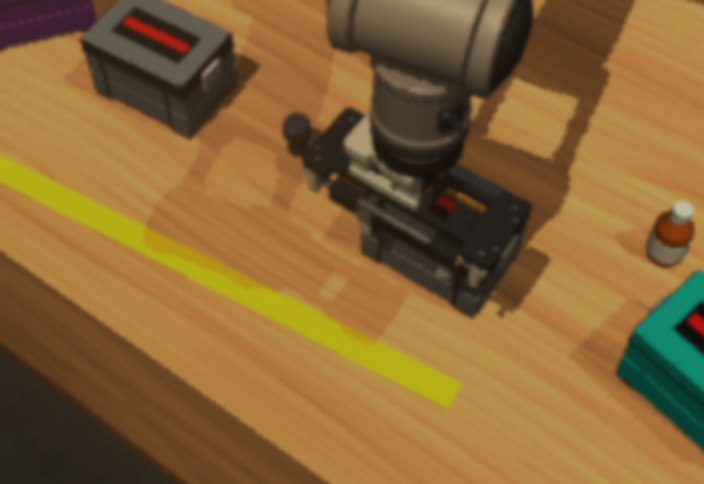

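Call:
jog_arm(
  series=[
    [0.5,[0.006,-0.002,0.005],[0,0,0]],
    [0.5,[0.014,-0.003,0.005],[0,0,0]],
    [0.5,[0.02,-0.003,0.004],[0,0,0]],
    [0.5,[0.025,-0.003,-0.001],[0,0,0]],
    [0.5,[0.031,-0.003,-0.007],[0,0,0]],
    [0.5,[0.037,-0.003,-0.012],[0,0,0]],
    [0.5,[0.044,-0.003,-0.018],[0,0,0]],
    [0.5,[0.051,-0.003,-0.022],[0,0,0]],
    [0.5,[0.059,-0.003,-0.027],[0,0,0]],
    [0.5,[0.067,-0.003,-0.03],[0,0,0]],
    [0.5,[0.075,-0.003,-0.033],[0,0,0]],
  ],
)

```text
time: 2.82
tool_pos: [0.6133, 0.2062, 0.119]
tool_rot: [3.141, 0.0, -3.133]
contact_force: [-0.7, -0.4, -0.0]
opening: 0.069
```

```bash
python3 - <<'E'
from plan import *
c=shot('scene','s2');print(state())
cv2.imwrite('pics/s2c.png',cv2.resize(c['img'][180:400,260:480,::-1],None,fx=2.6,fy=2.6))
E
```

```text
(2.87, array([0.6122, 0.2064, 0.1195]), 'yaw', np.float64(0.49), 'tilt', np.float64(0.03), 'F', array([ 0.89,  0.67, -0.51]), 0.06918039681170067)
```

View pics/s2c.png

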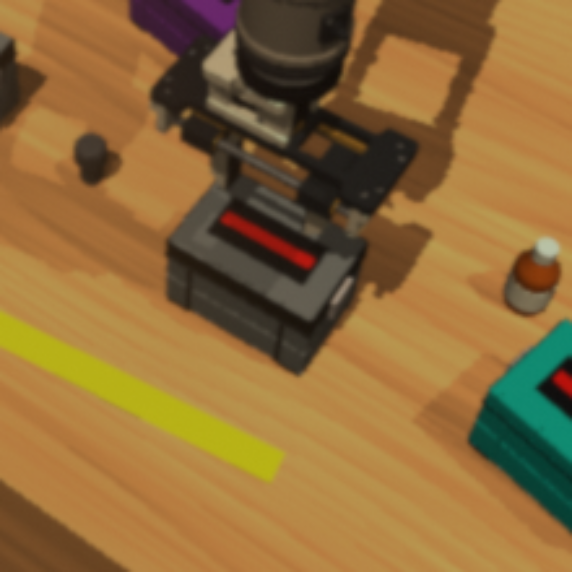

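The case still stands: its lid in the crop, around (270,240), is intact, and the fingers slipped over the top because the rise began before contact. I'll back off, go in lower and feel for contact first.

Call:
jog_arm(
  series=[
    [0.5,[-0.04,0,0],[0,0,0]],
    [0.5,[-0.08,0,0],[0,0,0]],
    [0.5,[-0.08,0,0],[0,0,0]],
    [0.5,[-0.08,0,0.035],[0,0,0]],
    [0.5,[-0.08,0,0.047],[0,0,0]],
    [0.5,[-0.08,0,0.047],[0,0,0]],
  ],
)

```text
time: 3.37
tool_pos: [0.6908, 0.2062, 0.0663]
tool_rot: [-3.14, -0.01, -3.134]
contact_force: [-0.3, 0.3, 1.2]
opening: 0.069
```

```bash
python3 - <<'E'
from plan import *
c=shot('top','t3');print(state())
cv2.imwrite('pics/t3c.png',cv2.resize(c['img'][150:290,180:380,::-1],None,fx=3,fy=3))
E
```

```text
(3.42, array([0.6921, 0.2066, 0.0692]), 'yaw', np.float64(0.47), 'tilt', np.float64(0.32), 'F', array([-0.97,  0.12,  0.28]), 0.06899008725400362)
```

View pics/t3c.png

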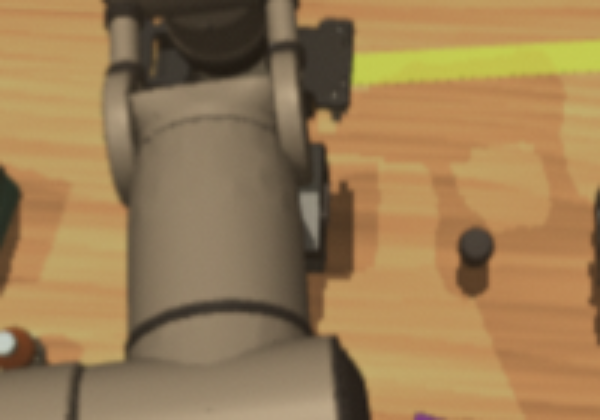

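The top view is mostly occluded by the arm, but the case is still at crop (318,205). Pulling level until there is contact.

Call:
jog_arm(
  series=[
    [0.5,[0.01,0,-0.006],[0,0,0]],
    [0.5,[0.016,0,-0.006],[0,0,0]],
    [0.5,[0.02,0,-0.006],[0,0,0]],
    [0.5,[0.024,0,-0.006],[0,0,0]],
  ],
)

```text
time: 3.75
tool_pos: [0.6701, 0.2069, 0.0791]
tool_rot: [3.141, 0.002, -3.133]
contact_force: [0.4, -0.1, 0.1]
opening: 0.0687
```

Call:
jog_arm(
  series=[
    [0.5,[0.005,0,0.003],[0,0,0]],
    [0.5,[0.009,0,0.003],[0,0,0]],
  ],
)

```text
time: 3.92
tool_pos: [0.6603, 0.2066, 0.0743]
tool_rot: [3.142, -0.0, -3.133]
contact_force: [-0.2, -0.8, 0.6]
opening: 0.0685
```

Call:
jog_arm(
  series=[
    [0.5,[0.005,0,0],[0,0,0]],
    [0.5,[0.007,0,0],[0,0,0]],
  ],
)

```text
time: 4.08
tool_pos: [0.6533, 0.2066, 0.0744]
tool_rot: [3.142, -0.001, -3.133]
contact_force: [-0.2, -0.0, 1.0]
opening: 0.069
```

```bash
python3 - <<'E'
from plan import *
c=shot('scene','s4');print(state())
cv2.imwrite('pics/s4c.png',cv2.resize(c['img'][180:400,260:480,::-1],None,fx=2.6,fy=2.6))
E
```

```text
(4.13, array([0.6533, 0.2066, 0.0745]), 'yaw', np.float64(0.48), 'tilt', np.float64(0.03), 'F', array([ 0.68, -0.14,  0.72]), 0.06853387470876904)
```

View pics/s4c.png

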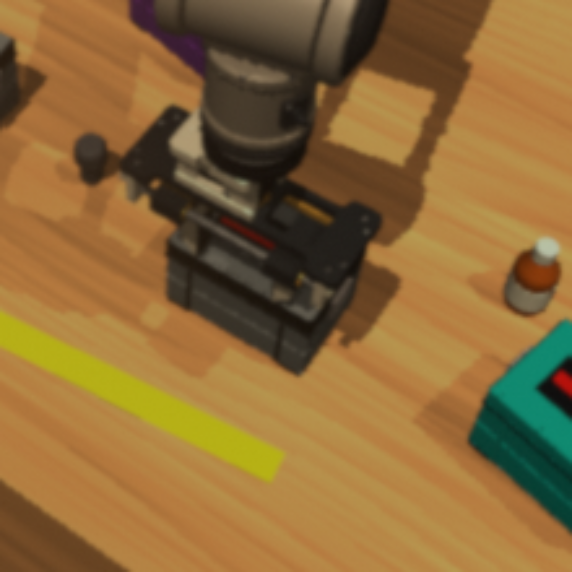

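```bash
cat >> h.py <<'E'
def proj(c,P):
    T=c['T'];q=T[:3,:3].T@(np.array(P)-T[:3,3]);s=q[:2]/q[2];s=s*(1+float(c['k1'])*(s@s));K=c['camera_matrix'];return K[0,0]*s[0]+K[0,2],K[1,1]*s[1]+K[1,2]
E
python3 - <<'E'
from h import *
c=dict(np.load('pics/s4.npz'))
im=cv2.resize(c['img'][180:400,260:480,::-1],None,fx=2.6,fy=2.6).copy()
def d(P,col):
    u,v=proj(c,P);cv2.circle(im,(int((u-260)*2.6),int((v-180)*2.6)),3,col,-1)
for s in(-1,1): d((.653,.2066+s*.044,.0745),(0,255,0)); d((.653,.2066+s*.044,.1),(255,0,0))
for x in(.564,.660):
  for y in(.137,.277): d((x,y,.095),(0,0,255)); d((x,y,0),(0,0,255))
cv2.imwrite('pics/s4d.png',im)
E
```

```text
(no output)
```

View pics/s4d.png

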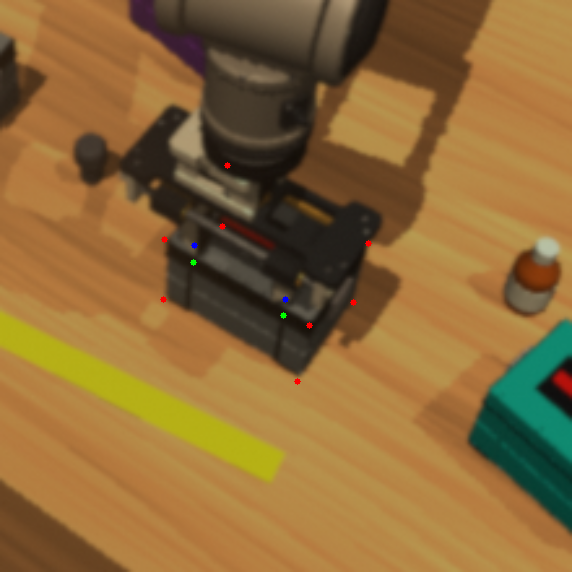

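```bash
python3 - <<'E'
from h import *
c=dict(np.load('pics/s4.npz'))
im=cv2.resize(c['img'][240:340,310:420,::-1],None,fx=6,fy=6,interpolation=cv2.INTER_CUBIC)
im=np.clip(im.astype(float)*1.7,0,255).astype(np.uint8)
cv2.imwrite('pics/s4e.png',im)
c=dict(np.load('pics/s2.npz'))
im=cv2.resize(c['img'][200:320,300:440,::-1],None,fx=5,fy=5,interpolation=cv2.INTER_CUBIC)
im=np.clip(im.astype(float)*1.7,0,255).astype(np.uint8)
for s in(-1,1):
    for z in (.1195,.095):
        u,v=proj(c,(.6122,.2064+s*.044,z));cv2.circle(im,(int((u-300)*5),int((v-200)*5)),4,(0,255,0),-1)
cv2.imwrite('pics/s2e.png',im)
E
```

```text
(no output)
```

View pics/s4e.png

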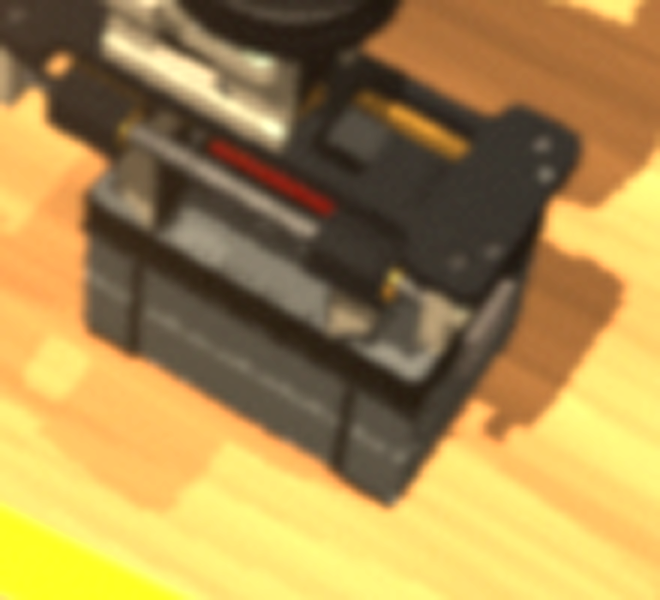

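View pics/s2e.png

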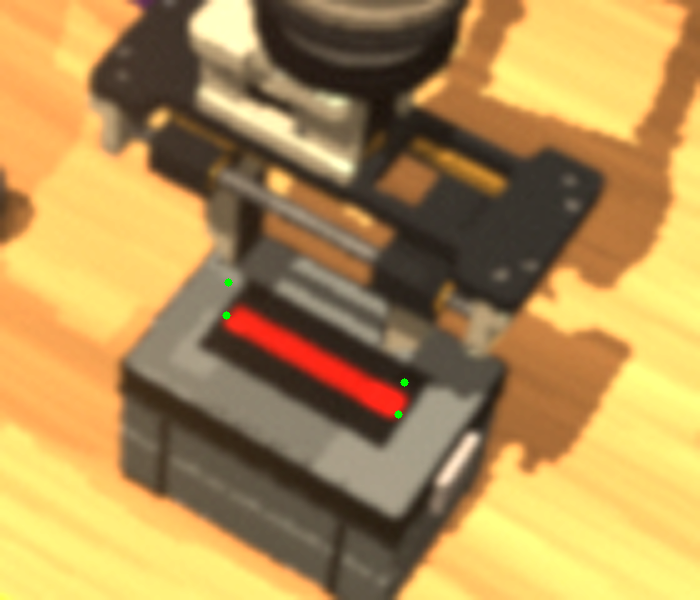

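The finger tips show at crop (145,222) and (350,335), about 20 mm above the reported TCP. So the tips of the opened fingers sit higher, and they passed over the lid. I'll move clear and compare open with shut.

Call:
jog_arm(
  series=[
    [0.5,[0,0,-0.035],[0,0,0]],
    [0.5,[-0.04,0,-0.035],[0,0,0]],
    [0.5,[-0.06,0,-0.02],[0,0,0]],
    [0.5,[-0.06,0,0],[0,0,0]],
    [0.5,[-0.06,0,0],[0,0,0]],
    [0.5,[-0.06,0,0],[0,0,0]],
  ],
)

```text
time: 4.63
tool_pos: [0.7129, 0.2068, 0.0727]
tool_rot: [-3.141, -0.004, -3.134]
contact_force: [0.2, -0.2, -0.0]
opening: 0.0684
```

```bash
cat > tip.py <<'E'
from plan import *
import sys
fn=sys.argv[1]
c=shot('scene',fn);s=status.observe();p=s['tool_pos'];print(state())
h=s['opening']/2+.009
im=np.clip(c['img'][:,:,::-1].astype(float)*1.6,0,255).astype(np.uint8)
u,v=proj(c,p);u0,v0=int(u)-70,int(v)-60
im=cv2.resize(im[v0:v0+110,u0:u0+140],None,fx=5,fy=5,interpolation=cv2.INTER_CUBIC)
for sgn in(-1,1):
    for dz in (0,.02):
        u,v=proj(c,p+[0,sgn*h,dz]);cv2.circle(im,(int((u-u0)*5),int((v-v0)*5)),3,(0,255,0) if dz==0 else (255,0,0),-1)
cv2.imwrite('pics/'+fn+'t.png',im)
E
python3 tip.py s5
```

```text
(4.68, array([0.7136, 0.2071, 0.0745]), 'yaw', np.float64(0.48), 'tilt', np.float64(0.06), 'F', array([-0.11,  0.27,  0.  ]), 0.06832803223049266)
```

Call:
jog_arm(
  series=[
    [-1,[0,0,0],[0,0,0]],
    [-1,[0,0,0],[0,0,0]],
    [-1,[0,0,0],[0,0,0]],
    [-1,[0,0,0],[0,0,0]],
    [-1,[0,0,0],[0,0,0]],
    [-1,[0,0,0],[0,0,0]],
    [-1,[0,0,0],[0,0,0]],
    [-1,[0,0,0],[0,0,0]],
    [-1,[0,0,0],[0,0,0]],
  ],
)

```text
time: 5.43
tool_pos: [0.7141, 0.207, 0.0745]
tool_rot: [3.142, -0.0, -3.133]
contact_force: [-0.2, -0.7, 0.1]
opening: 0.0136
```

```bash
python3 tip.py s6
```

```text
(5.48, array([0.7141, 0.207 , 0.0745]), 'yaw', np.float64(0.47), 'tilt', np.float64(0.01), 'F', array([-0.23,  0.63,  0.88]), 0.009504789227975265)
```

View pics/s5t.png

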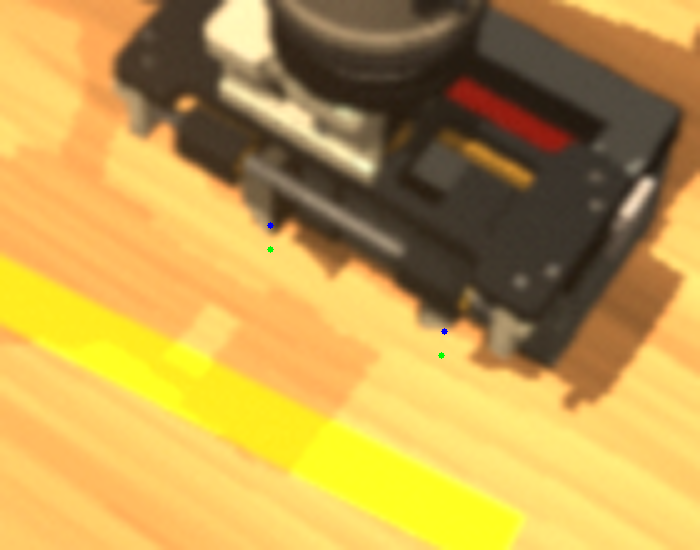

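View pics/s6t.png

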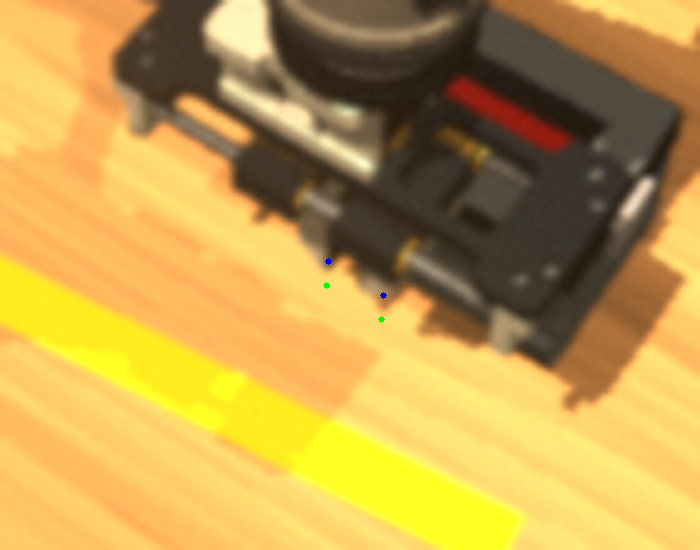

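With the gripper open or shut, the tips end at the blue dots, 20 mm above the TCP. So the real tips are about 20 mm short of the reported TCP, and I'll work with that. Retrying lower.

Call:
jog_arm(
  series=[
    [0.5,[0,0,0.017],[0,0,0]],
    [0.5,[0.01,0,0.017],[0,0,0]],
    [0.5,[0.02,0,0.017],[0,0,0]],
    [0.5,[0.03,0,0.017],[0,0,0]],
    [0.5,[0.036,0,0.017],[0,0,0]],
    [0.5,[0.04,0,0.017],[0,0,0]],
    [0.5,[0.043,0,0.017],[0,0,0]],
  ],
)

```text
time: 6.07
tool_pos: [0.671, 0.2068, 0.0578]
tool_rot: [3.141, 0.0, -3.133]
contact_force: [0.1, 0.9, 0.0]
opening: 0.0515
```

Call:
jog_arm(
  series=[
    [0.5,[0.004,0,0],[0,0,0]],
    [0.5,[0.006,0,0],[0,0,0]],
  ],
)

```text
time: 6.23
tool_pos: [0.6668, 0.2073, 0.0586]
tool_rot: [3.14, 0.005, -3.133]
contact_force: [4.9, 3.4, 2.6]
opening: 0.0647
```

Call:
jog_arm(
  series=[
    [0.5,[0.006,0,-0.005],[0,0,0]],
    [0.5,[0.012,0,-0.011],[0,0,0]],
    [0.5,[0.019,0,-0.016],[0,0,0]],
    [0.5,[0.026,0,-0.022],[0,0,0]],
    [0.5,[0.033,0,-0.026],[0,0,0]],
    [0.5,[0.04,0,-0.03],[0,0,0]],
    [0.5,[0.048,0,-0.034],[0,0,0]],
    [0.5,[0.056,0,-0.037],[0,0,0]],
  ],
)

```text
time: 6.9
tool_pos: [0.6082, 0.206, 0.0949]
tool_rot: [-3.141, -0.0, -3.133]
contact_force: [1.6, 0.2, 0.2]
opening: 0.0686
```

```bash
python3 tip.py s7
```

```text
(6.95, array([0.607 , 0.2063, 0.0955]), 'yaw', np.float64(0.49), 'tilt', np.float64(0.06), 'F', array([ 1.41,  0.54, -0.17]), 0.06888962796446327)
```

View pics/s7t.png

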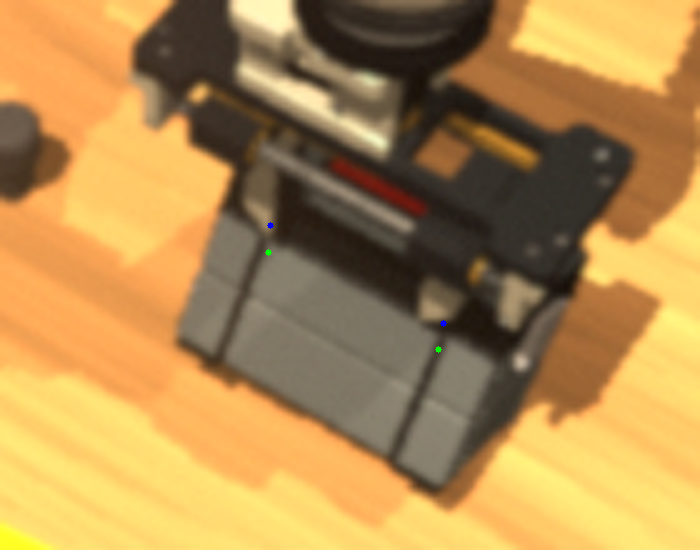

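The case is tipping squarely, about 30°, with its far feet off the bench. Continuing round the arc.

Call:
jog_arm(
  series=[
    [0.5,[0.008,0,-0.002],[0,0,0]],
    [0.5,[0.017,0,-0.004],[0,0,0]],
    [0.5,[0.025,0,-0.005],[0,0,0]],
    [0.5,[0.034,0,-0.006],[0,0,0]],
    [0.5,[0.042,0,-0.006],[0,0,0]],
    [0.5,[0.051,0,-0.005],[0,0,0]],
    [0.5,[0.06,0,-0.004],[0,0,0]],
    [0.5,[0.068,0,-0.003],[0,0,0]],
    [0.5,[0.074,0,-0.002],[0,0,0]],
    [0.5,[0.074,0,-0.03],[0,0,0]],
    [0.5,[0.074,0,-0.06],[0,0,0]],
    [0.5,[0.074,0,-0.07],[0,0,0]],
  ],
)

```text
time: 7.95
tool_pos: [0.5364, 0.206, 0.1683]
tool_rot: [3.14, 0.005, -3.133]
contact_force: [0.9, 0.5, 1.0]
opening: 0.0687
```

```bash
python3 - <<'E'
from plan import *
print(state())
c=shot('scene','s8')
E
```

```text
(7.95, array([0.5364, 0.206 , 0.1683]), 'yaw', np.float64(0.48), 'tilt', np.float64(0.31), 'F', array([0.87, 0.46, 0.98]), 0.06867657647443655)
```

View pics/s8.png

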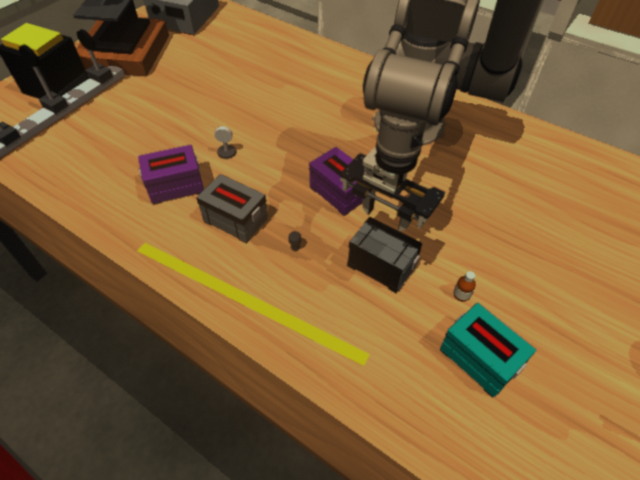

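The left case lies on its near side with a black underside at (378,265). Checking a crop for green while I move to the right case.

```bash
python3 - <<'E'
from h import *
c=dict(np.load('pics/s8.npz'))
im=cv2.resize(c['img'][205:300,330:440,::-1],None,fx=6,fy=6,interpolation=cv2.INTER_CUBIC)
cv2.imwrite('pics/s8c.png',np.clip(im.astype(float)*2,0,255).astype(np.uint8))
E
```

```text
(no output)
```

View pics/s8c.png

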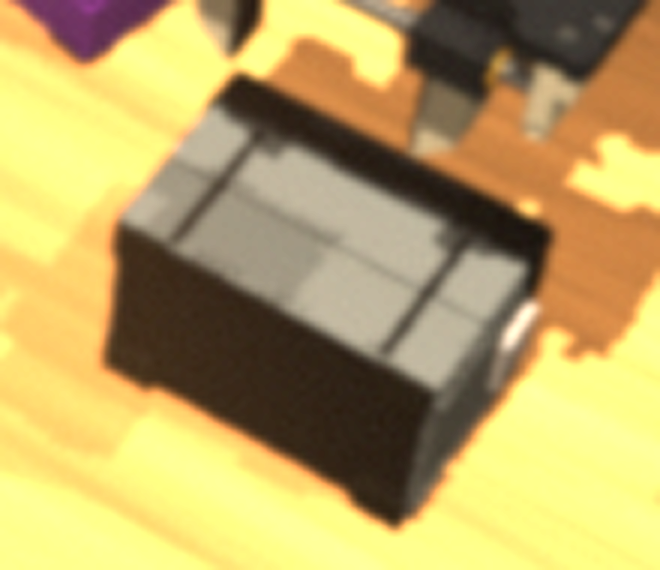

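Call:
jog_arm(
  series=[
    [0.5,[-0.161,-0.377,0],[0,0,-0.061]],
    [0.5,[-0.161,-0.377,0],[0,0,-0.061]],
    [0.5,[-0.161,-0.377,0],[0,0,-0.061]],
    [0.5,[-0.161,-0.377,0],[0,0,-0.061]],
    [0.5,[-0.161,-0.377,0],[0,0,-0.061]],
    [0.5,[-0.161,-0.377,0],[0,0,-0.061]],
    [0.5,[-0.161,-0.377,0],[0,0,-0.061]],
    [0.5,[-0.161,-0.377,0],[0,0,-0.061]],
    [0.5,[-0.161,-0.377,0],[0,0,-0.061]],
    [0.5,[-0.161,-0.377,0],[0,0,-0.061]],
    [0.5,[-0.161,-0.377,0],[0,0,-0.061]],
    [0.5,[-0.161,-0.377,0],[0,0,-0.061]],
  ],
)

```text
time: 9.0
tool_pos: [0.6985, -0.1722, 0.1615]
tool_rot: [3.14, -0.003, -3.076]
contact_force: [-1.6, 1.0, -0.2]
opening: 0.0691
```

```bash
python3 - <<'E'
from plan import *
print(state())
E
```

```text
(9.0, array([ 0.6985, -0.1722,  0.1615]), 'yaw', np.float64(3.78), 'tilt', np.float64(0.2), 'F', array([-1.57,  0.96, -0.23]), 0.069056287323034)
```

The crop shows the left case's underside plain black, about (265,380), so the right case is the stamped one.

Call:
jog_arm(
  series=[
    [0.5,[-0.005,0,0.035],[0,0,0]],
    [0.5,[-0.005,0,0.07],[0,0,0]],
    [0.5,[-0.005,0,0.1],[0,0,0]],
    [0.5,[-0.005,0,0.104],[0,0,0]],
    [0.5,[0.005,0,0.104],[0,0,0]],
    [0.5,[0.015,0,0.104],[0,0,0]],
    [0.5,[0.022,0,0.104],[0,0,0]],
    [0.5,[0.026,0,0.104],[0,0,0]],
  ],
)

```text
time: 9.67
tool_pos: [0.673, -0.1709, 0.062]
tool_rot: [-3.141, 0.001, -3.071]
contact_force: [0.7, -0.2, 0.5]
opening: 0.0688
```

Call:
jog_arm(
  series=[
    [0.5,[0.004,0,0],[0,0,0]],
    [0.5,[0.006,0,0],[0,0,0]],
  ],
)

```text
time: 9.83
tool_pos: [0.6673, -0.1718, 0.0615]
tool_rot: [-3.141, 0.001, -3.072]
contact_force: [-0.6, 0.4, -0.0]
opening: 0.0686
```

Call:
jog_arm(
  series=[
    [0.5,[0,0,0.004],[0,0,0]],
    [0.5,[0.004,0,0.004],[0,0,0]],
  ],
)

```text
time: 10.0
tool_pos: [0.6652, -0.1723, 0.0568]
tool_rot: [-3.141, 0.004, -3.072]
contact_force: [9.5, 3.7, 5.9]
opening: 0.069
```

Call:
jog_arm(
  series=[
    [0.5,[0.003,0,0],[0,0,0]],
  ],
)

```text
time: 10.08
tool_pos: [0.6638, -0.1726, 0.0582]
tool_rot: [-3.14, 0.008, -3.072]
contact_force: [9.8, 2.9, 8.3]
opening: 0.0685
```

Call:
jog_arm(
  series=[
    [0.5,[0.004,0,-0.005],[0,0,0]],
    [0.5,[0.01,0,-0.011],[0,0,0]],
    [0.5,[0.017,0,-0.016],[0,0,0]],
    [0.5,[0.024,0,-0.022],[0,0,0]],
    [0.5,[0.031,0,-0.026],[0,0,0]],
    [0.5,[0.038,0,-0.03],[0,0,0]],
    [0.5,[0.046,0,-0.034],[0,0,0]],
    [0.5,[0.054,0,-0.037],[0,0,0]],
  ],
)

```text
time: 10.75
tool_pos: [0.605, -0.1766, 0.0934]
tool_rot: [3.141, -0.001, -3.073]
contact_force: [1.1, 0.4, -0.2]
opening: 0.0691
```

```bash
python3 tip.py s9
```

```text
(10.8, array([ 0.6039, -0.1767,  0.094 ]), 'yaw', np.float64(3.94), 'tilt', np.float64(0.12), 'F', array([ 1.22, -0.19,  1.26]), 0.06846833989093319)
```

View pics/s9t.png

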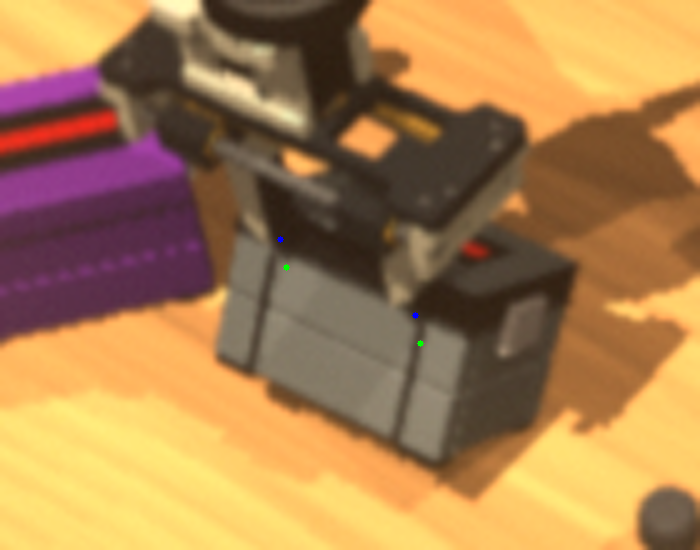

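The stamped case tips squarely too, with its far feet off the bench. Continuing.

Call:
jog_arm(
  series=[
    [0.5,[0.008,0,-0.002],[0,0,0]],
    [0.5,[0.017,0,-0.004],[0,0,0]],
    [0.5,[0.025,0,-0.005],[0,0,0]],
    [0.5,[0.034,0,-0.006],[0,0,0]],
    [0.5,[0.042,0,-0.006],[0,0,0]],
    [0.5,[0.051,0,-0.005],[0,0,0]],
    [0.5,[0.06,0,-0.004],[0,0,0]],
    [0.5,[0.068,0,-0.003],[0,0,0]],
    [0.5,[0.074,0,-0.002],[0,0,0]],
    [0.5,[0.074,0,-0.03],[0,0,0]],
    [0.5,[0.074,0,-0.06],[0,0,0]],
    [0.5,[0.074,0,-0.07],[0,0,0]],
  ],
)

```text
time: 11.8
tool_pos: [0.5338, -0.1825, 0.1673]
tool_rot: [-3.139, 0.005, -3.073]
contact_force: [0.5, -0.5, 1.6]
opening: 0.0685
```

```bash
python3 - <<'E'
from plan import *
print(state())
c=shot('scene','s10');c=shot('top','t10')
E
```

```text
(11.8, array([ 0.5338, -0.1825,  0.1673]), 'yaw', np.float64(3.95), 'tilt', np.float64(0.31), 'F', array([ 0.51, -0.52,  1.65]), 0.06846544506605645)
```

View pics/s10.png

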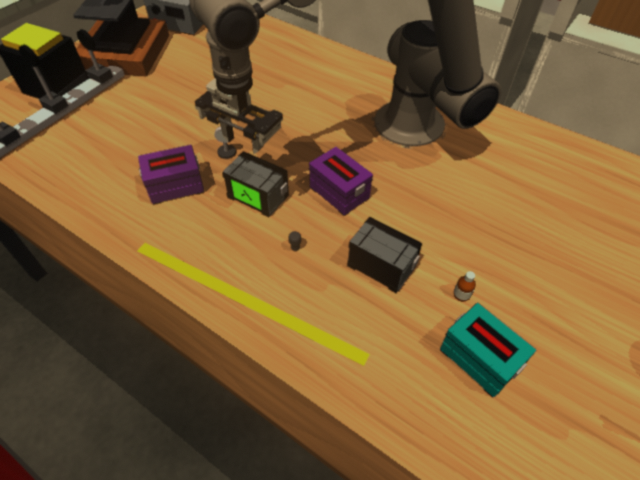

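View pics/t10.png

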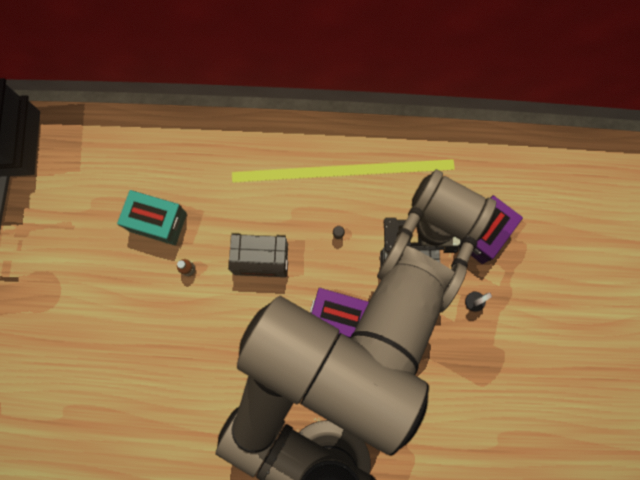

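Both cases are down. The stamped one shows its green panel at (247,195), and the plain one lies at (385,255). Measuring the stamped underside.

```bash
cat > meas.py <<'E'
from h import *
import sys
def green(c,verbose=True):
    hsv=cv2.cvtColor(c['img'],cv2.COLOR_RGB2HSV)
    m=((hsv[...,0]>45)&(hsv[...,0]<70)&(hsv[...,1]>150)&(hsv[...,2]>120)).astype(np.uint8)
    n,l,st,ce=cv2.connectedComponentsWithStats(m);i=1+np.argmax(st[1:,4])
    mm=(l==i).astype(np.uint8)
    er=cv2.erode(mm,np.ones((3,3)))
    v,u=np.where(er>0);P=np.array([dep(c,a,b) for a,b in zip(u,v)]);P=P[np.isfinite(P).all(1)]
    ctr=np.median(P,0);_,_,V=np.linalg.svd(P-P.mean(0));n=V[2]*np.sign(V[2][0])
    hull=cv2.convexHull(np.argwhere(mm>0)[:,::-1].astype(np.int32))
    quad=cv2.approxPolyDP(hull,0.06*cv2.arcLength(hull,True),True)[:,0]
    print('green px',ce[i],st[i,4],'depth ctr',P.mean(0).round(4),'normal',n.round(3),'yaw',np.degrees(np.arctan2(n[1],n[0])).round(2))
    # ray onto vertical plane with x-> through normal
    # panel: lying, heights 16..80mm (64 tall centred at 48)
    for q in quad:
        print(q, 'z.08' if q[1]<ce[i][1] else 'z.016', onz(c,*q,.08 if q[1]<ce[i][1] else .016).round(4))
    return P
def topface(c,u0,u1,v0,v1,lo=.088,hi=.104):
    pts=np.array([dep(c,u,v) for v in range(v0,v1) for u in range(u0,u1) if c['range_z'][v,u]>0],np.float32)
    p=pts[(pts[:,2]>lo)&(pts[:,2]<hi)];r=cv2.minAreaRect(p[:,:2]*1000);print(len(p),r[1:],'\n',cv2.boxPoints(r).round(1))
if __name__=='__main__':
    c=dict(np.load('pics/s10.npz'));green(c)
    topface(c,220,292,150,218)
    print('plain');c=dict(np.load('pics/t10.npz'));topface(c,222,296,225,280)
E
python3 meas.py
```

```text
green px [245.93872549 194.12254902] 408 depth ctr [ 0.5553 -0.1782  0.0542] normal [ 0.868 -0.054 -0.493] yaw -3.59
[260 208] z.016 [ 0.5474 -0.1422  0.016 ]
[236 197] z.016 [ 0.5544 -0.2187  0.016 ]
[232 181] z.08 [ 0.5582 -0.218   0.08  ]
[257 192] z.08 [ 0.5506 -0.1418  0.08  ]
1498 ((97.85943603515625, 141.99459838867188), 4.002796649932861) 
 [[ 456.2 -116.4]
 [ 466.1 -258. ]
 [ 563.7 -251.2]
 [ 553.8 -109.5]]
plain
2047 ((95.40242767333984, 141.75143432617188), 0.535243809223175) 
 [[464.3 274.9]
 [465.6 133.1]
 [561.  134. ]
 [559.7 275.8]]
```

```bash
python3 - <<'E'
from plan import *
R0=Rt(3.95,0)
plan(np.array([.534,-.1825,.167]),R0,[(.43,-.205,.2,4,45),(.43,-.205,.06,4,45)])
E
```

```text
[0.105, -0.015, -0.033] [-0.0, -0.785, -0.001] world [0.43, -0.205, 0.2, 4.0, 45.0]
[0.105, -0.015, 0.107] [-0.0, -0.785, -0.001] world [0.43, -0.205, 0.06, 4.0, 45.0]
```

Call:
jog_arm(
  series=[
    [0.2,[0.02,-0.005,-0.033],[0,-0.1,0]],
    [0.2,[0.04,-0.01,-0.033],[0,-0.22,0]],
    [0.2,[0.06,-0.015,-0.033],[0,-0.34,0]],
    [0.2,[0.08,-0.015,-0.033],[0,-0.46,0]],
    [0.2,[0.1,-0.015,-0.033],[0,-0.58,0]],
    [0.2,[0.105,-0.015,-0.033],[0,-0.7,0]],
    [0.2,[0.105,-0.015,-0.033],[0,-0.785,0]],
    [0.2,[0.105,-0.015,-0.033],[0,-0.785,0]],
    [0.2,[0.105,-0.015,-0.033],[0,-0.785,0]],
    [0.2,[0.105,-0.015,-0.033],[0,-0.785,0]],
  ],
)

```text
time: 12.73
tool_pos: [0.4541, -0.1829, 0.2392]
tool_rot: [3.129, 0.722, -3.113]
contact_force: [-0.0, 0.4, 0.2]
opening: 0.0548
```

```bash
cat > v.py <<'E'
from plan import *
import sys
print(state(),status.observe()['qpos'].round(2))
fn=sys.argv[1];cam=sys.argv[2];a=[int(x) for x in sys.argv[3:7]];f=float(sys.argv[7])
c=shot(cam,fn);im=cv2.resize(c['img'][a[2]:a[3],a[0]:a[1],::-1],None,fx=f,fy=f,interpolation=cv2.INTER_CUBIC)
cv2.imwrite('pics/'+fn+'v.png',np.clip(im.astype(float)*1.6,0,255).astype(np.uint8))
E
python3 v.py s11 scene 120 400 60 260 2.8
```

```text
(12.73, array([ 0.4541, -0.1829,  0.2392]), 'yaw', np.float64(2.13), 'tilt', np.float64(41.35), 'F', array([-0.03,  0.37,  0.23]), 0.05482094679915945) [-0.98 -0.05  2.13  0.86  0.84 -3.1 ]
```

View pics/s11v.png

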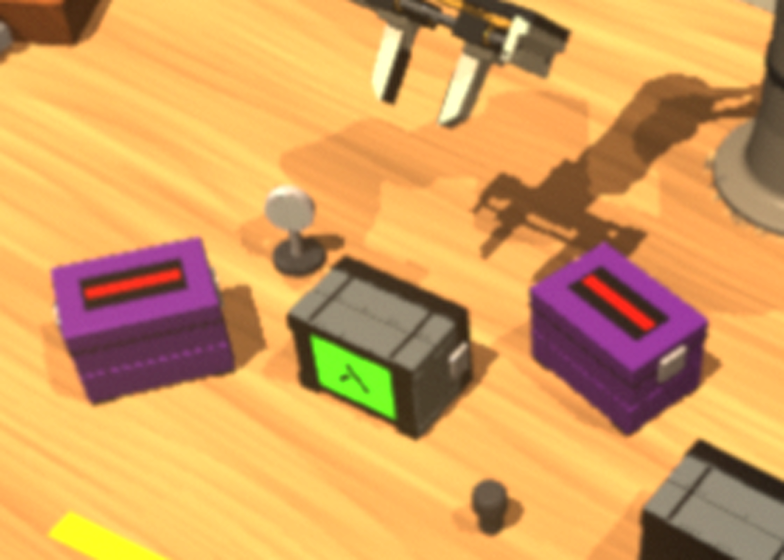

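The move stalled with joint 6 at its limit (-3.10). I'll fit a simple kinematic model to check which tilt and roll are reachable.

```bash
cat > kin.py <<'E'
import numpy as np
from plan import Rt
from scipy.spatial.transform import Rotation as Ro
h,L1,L2,d,L6=.1425,.5356,.3547,.0763,.3525
lo=np.array([-2.53,-.77,.04,-1,.28,-3.11]);hi=np.array([2.53,2.02,2.7,4.14,2.66,3.11])
def ik(p,R):
    W=np.array(p)-L6*R[:,2];r=np.hypot(W[0],W[1])
    q1=np.arctan2(W[1],W[0])-np.arcsin(d/r);f=np.sqrt(r*r-d*d);z=W[2]-h
    D=(f*f+z*z-L1**2-L2**2)/(2*L1*L2)
    if abs(D)>1: return []
    q3=np.arccos(D);q2=np.arctan2(f,z)-np.arctan2(L2*np.sin(q3),L1+L2*np.cos(q3))
    M=Ro.from_euler('ZY',[q1,q2+q3]).as_matrix().T@R
    out=[]
    q4,q5,q6=Ro.from_matrix(M).as_euler('ZYZ')
    for a,b,c in((q4,q5,q6),(q4+np.pi,-q5,q6+np.pi)):
        for k in(-1,0,1):
            out.append([q1,q2,q3,a+2*np.pi*k,b,c])
    return np.array(out)
if __name__=='__main__':
    from h import status
    # calibrate q6 offset
    q=np.array([1.081,.342,1.524,0,1.275,-.146])
    R=Rt(np.degrees(2.798)-180,0);s=ik([.1767,.4939,.194],R);print(s[1].round(3))
    st=status.observe();R=Ro.from_euler('xyz',st['tool_rot']).as_matrix();print(ik(st['tool_pos'],R).round(2)[[1,4]],st['qpos'].round(2))
E
python3 kin.py
```

```text
[1.081 0.341 1.518 0.    1.283 1.425]
[[-0.98 -0.05  2.13  0.86  0.84 -1.54]
 [-0.98 -0.05  2.13  4.   -0.84  1.6 ]] [-0.98 -0.05  2.13  0.86  0.85 -3.1 ]
```

```bash
cat > feas.py <<'E'
from kin import *
def sol(p,yaw,al,flip):
    R=Rt(yaw,al)
    if flip: R=R@np.diag([-1,-1,1.])
    S=ik(p,R);o=[]
    for s in S:
        s=s.copy();s[5]=(s[5]-np.pi/2+np.pi)%(2*np.pi)-np.pi
        m=min((s-lo).min(),(hi-s).min())
        if m>-.0: o.append((round(m,2),s.round(2)))
    return o
if __name__=='__main__':
    for al in(30,36,40,45,60):
        print('tilt',al)
        a=np.radians(al)
        for cx,cy,yaw in((.44,-.205,4),(.58,-.19,5.5),(.69,-.175,6.6)):
            tipz=.008+.0095*np.sin(a)
            p=(cx+.02*np.sin(a)-.0095*np.cos(a),cy,tipz-.02*np.cos(a))
            for fl in(0,1): print((cx,cy),fl,sol(p,yaw,al,fl))
E
python3 feas.py
```

```text
tilt 30
(0.44, -0.205) 0 [(np.float64(0.15), array([-0.91,  0.41,  2.38,  1.49,  0.43,  2.32]))]
(0.44, -0.205) 1 [(np.float64(0.15), array([-0.91,  0.41,  2.38,  1.49,  0.43, -0.82]))]
(0.58, -0.19) 0 [(np.float64(0.09), array([-0.64,  0.53,  2.08,  1.22,  0.37,  2.85]))]
(0.58, -0.19) 1 [(np.float64(0.09), array([-0.64,  0.53,  2.08,  1.22,  0.37, -0.29]))]
(0.69, -0.175) 0 [(np.float64(0.11), array([-0.5 ,  0.64,  1.81,  0.87,  0.39, -2.95]))]
(0.69, -0.175) 1 [(np.float64(0.11), array([-0.5 ,  0.64,  1.81,  0.87,  0.39,  0.19]))]
tilt 36
(0.44, -0.205) 0 [(np.float64(0.24), array([-0.98,  0.44,  2.46,  1.74,  0.54,  1.99]))]
(0.44, -0.205) 1 [(np.float64(0.24), array([-0.98,  0.44,  2.46,  1.74,  0.54, -1.15]))]
(0.58, -0.19) 0 [(np.float64(0.15), array([-0.68,  0.54,  2.16,  1.64,  0.43,  2.38]))]
(0.58, -0.19) 1 [(np.float64(0.15), array([-0.68,  0.54,  2.16,  1.64,  0.43, -0.76]))]
(0.69, -0.175) 0 [(np.float64(0.09), array([-0.53,  0.64,  1.89,  1.35,  0.37,  2.83]))]
(0.69, -0.175) 1 [(np.float64(0.09), array([-0.53,  0.64,  1.89,  1.35,  0.37, -0.31]))]
tilt 40
(0.44, -0.20
[... 761 characters left out ...]
,  2.28,  2.01,  0.63,  1.94]))]
(0.58, -0.19) 1 [(np.float64(0.35), array([-0.75,  0.58,  2.28,  2.01,  0.63, -1.2 ]))]
(0.69, -0.175) 0 [(np.float64(0.22), array([-0.58,  0.66,  2.01,  1.92,  0.5 ,  2.21]))]
(0.69, -0.175) 1 [(np.float64(0.22), array([-0.58,  0.66,  2.01,  1.92,  0.5 , -0.93]))]
tilt 60
(0.44, -0.205) 0 []
(0.44, -0.205) 1 []
(0.58, -0.19) 0 [(np.float64(0.28), array([-0.86,  0.74,  2.42,  2.19,  1.06,  1.55]))]
(0.58, -0.19) 1 [(np.float64(0.28), array([-0.86,  0.74,  2.42,  2.19,  1.06, -1.59]))]
(0.69, -0.175) 0 [(np.float64(0.53), array([-0.65,  0.76,  2.17,  2.27,  0.9 ,  1.76]))]
(0.69, -0.175) 1 [(np.float64(0.53), array([-0.65,  0.76,  2.17,  2.27,  0.9 , -1.38]))]
```

Call:
jog_arm(
  series=[
    [0.2,[0,0,0],[0,0,0.125]],
    [0.2,[0,0,0],[0,0,0.25]],
    [0.2,[0,0,0],[0,0,0.375]],
    [0.2,[0,0,0],[0,0,0.5]],
    [0.2,[0,0,0],[0,0,0.625]],
    [0.2,[0,0,0],[0,0,0.75]],
    [0.2,[0,0,0],[0,0,0.875]],
    [0.2,[0,0,0],[0,0,1.0]],
    [0.2,[0,0,0],[0,0,1.125]],
    [0.2,[0,0,0],[0,0,1.25]],
    [0.2,[0,0,0],[0,0,1.375]],
    [0.2,[0,0,0],[0,0,1.5]],
  ],
)

```text
time: 13.78
tool_pos: [0.4547, -0.183, 0.2388]
tool_rot: [2.421, 0.032, 1.658]
contact_force: [0.5, -0.1, -1.1]
opening: 0.0548
```

Call:
jog_arm(
  series=[
    [0.2,[0,0,0],[0,0,0.125]],
    [0.2,[0,0,0],[0,0,0.25]],
    [0.2,[0,0,0],[0,0,0.375]],
    [0.2,[0,0,0],[0,0,0.5]],
    [0.2,[0,0,0],[0,0,0.625]],
    [0.2,[0,0,0],[0,0,0.75]],
    [0.2,[0,0,0],[0,0,0.875]],
    [0.2,[0,0,0],[0,0,1.0]],
    [0.2,[0,0,0],[0,0,1.125]],
    [0.2,[0,0,0],[0,0,1.25]],
    [0.2,[0,0,0],[0,0,1.375]],
    [0.2,[0,0,0],[0,0,1.5]],
  ],
)

```text
time: 14.78
tool_pos: [0.4547, -0.183, 0.2389]
tool_rot: [3.037, -0.715, 0.209]
contact_force: [0.3, 0.1, 0.1]
opening: 0.0549
```

```bash
cat > nx.py <<'E'
from kin import *
from h import status
import sys
def go(targets):
    st=status.observe();R0=Ro.from_euler('xyz',st['tool_rot']).as_matrix();p0=st['tool_pos']
    print(round(st['time'],2),p0.round(4),st['qpos'].round(2),'F',st['contact_force'].round(1),'yaw/tilt',np.degrees(np.arctan2(R0[1,2],R0[0,2])).round(2),np.degrees(np.arccos(-R0[2,2])).round(2),'level',np.degrees(np.arcsin(R0[2,1])).round(2),st['opening'].round(3))
    for t in targets:
        R=Rt(t[3],t[4])@np.diag([-1,-1,1.])
        print((R0.T@(np.array(t[:3])-p0)).round(4),Ro.from_matrix(R0.T@R).as_rotvec().round(3),'for',t)
if __name__=='__main__': go([eval(a) for a in sys.argv[1:]])
E
python3 nx.py "(.43,-.205,.22,4,45)" "(.43,-.205,.04,4,45)"
```

```text
Traceback (most recent call last):
  File "nx.py", line 10, in <module>
    if __name__=='__main__': go([eval(a) for a in sys.argv[1:]])
                             ~~^^^^^^^^^^^^^^^^^^^^^^^^^^^^^^^^^
  File "nx.py", line 6, in go
    print(round(st['time'],2),p0.round(4),st['qpos'].round(2),'F',st['contact_force'].round(1),'yaw/tilt',np.degrees(np.arctan2(R0[1,2],R0[0,2])).round(2),np.degrees(np.arccos(-R0[2,2])).round(2),'level',np.degrees(np.arcsin(R0[2,1])).round(2),st['opening'].round(3))
                                                                                                                                                                                                                                                    ^^^^^^^^^^^^^^^^^^^
AttributeError: 'float' object has no attribute 'round'
```

```bash
sed -i "s/st\['opening'\].round(3)/round(st['opening'],3)/" nx.py; python3 nx.py "(.43,-.205,.22,4,45)" "(.43,-.205,.08,4,45)"  "(.43,-.205,.03,4,45)"; python3 -c "
from feas import *
for z in (.22,.15,.1,.05,.0): print(z,sol((.43,-.205,z),4,45,1))"
```

```text
14.78 [ 0.4547 -0.183   0.2389] [-0.98 -0.04  2.13  0.86  0.84 -0.1 ] F [0.3 0.1 0.1] yaw/tilt 2.89 41.31 level 4.52 0.055
[-0.034   0.0168 -0.0028] [0.009 0.065 0.105] for (0.43, -0.205, 0.22, 4, 45)
[-0.1258  0.0057  0.1023] [0.009 0.065 0.105] for (0.43, -0.205, 0.08, 4, 45)
[-0.1586  0.0018  0.1399] [0.009 0.065 0.105] for (0.43, -0.205, 0.03, 4, 45)
0.22 [(np.float64(0.48), array([-1.16, -0.02,  2.22,  1.  ,  0.92, -0.28]))]
0.15 [(np.float64(0.34), array([-1.16,  0.1 ,  2.36,  1.2 ,  0.79, -0.6 ]))]
0.1 [(np.float64(0.25), array([-1.16,  0.22,  2.45,  1.41,  0.74, -0.89]))]
0.05 [(np.float64(0.17), array([-1.16,  0.36,  2.53,  1.66,  0.73, -1.22]))]
0.0 [(np.float64(0.1), array([-1.16,  0.53,  2.6 ,  1.9 ,  0.78, -1.55]))]
```

Call:
jog_arm(
  series=[
    [0.2,[-0.017,0.008,0],[0.005,0.03,0.05]],
    [0.2,[-0.034,0.017,-0.003],[0.009,0.065,0.105]],
    [0.2,[-0.057,0.014,0.024],[0.009,0.065,0.105]],
    [0.2,[-0.08,0.011,0.05],[0.009,0.065,0.105]],
    [0.2,[-0.103,0.008,0.076],[0.009,0.065,0.105]],
    [0.2,[-0.126,0.006,0.102],[0.009,0.065,0.105]],
    [0.2,[-0.126,0.006,0.102],[0.009,0.065,0.105]],
    [0.2,[-0.126,0.006,0.102],[0.009,0.065,0.105]],
    [0.2,[-0.126,0.006,0.102],[0.009,0.065,0.105]],
  ],
)

```text
time: 15.53
tool_pos: [0.4302, -0.2056, 0.0804]
tool_rot: [3.138, -0.786, 0.077]
contact_force: [-0.8, 0.5, 0.7]
opening: 0.055
```

```bash
python3 nx.py "(.43,-.205,.03,4,45)" "(.43,-.205,.005,4,45)"; python3 v.py s12 scene 120 400 60 260 2.8
```

```text
15.53 [ 0.4302 -0.2056  0.0804] [-1.15  0.36  2.39  1.5   0.73 -1.01] F [-0.8  0.5  0.7] yaw/tilt 4.11 45.05 level 0.14 0.055
[-0.0357 -0.0008  0.0355] [-0.001 -0.001  0.005] for (0.43, -0.205, 0.03, 4, 45)
[-0.0534 -0.0008  0.0532] [-0.001 -0.001  0.005] for (0.43, -0.205, 0.005, 4, 45)
(15.53, array([ 0.4302, -0.2056,  0.0804]), 'yaw', np.float64(-175.75), 'tilt', np.float64(45.05), 'F', array([-0.76,  0.51,  0.71]), 0.054991826241387605) [-1.15  0.36  2.39  1.5   0.73 -1.01]
```

View pics/s12v.png

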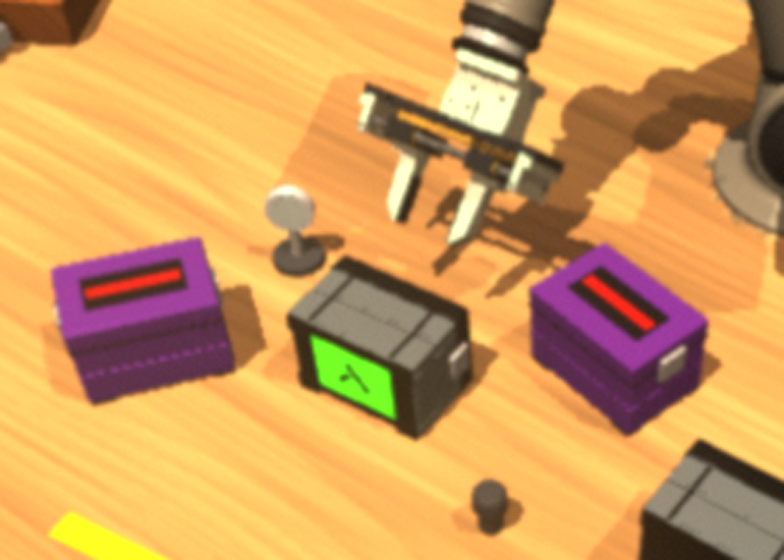

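The gripper is tilted behind the lid with its fingers at (400,220) and (460,240), clear of both neighbours. Descending.

Call:
jog_arm(
  series=[
    [0.2,[-0.018,0,0.018],[0,0,0]],
    [0.2,[-0.036,0,0.036],[0,0,0]],
    [0.2,[-0.046,0,0.046],[0,0,0]],
    [0.2,[-0.054,0,0.054],[0,0,0]],
    [0.2,[-0.054,0,0.054],[0,0,0]],
  ],
)

```text
time: 16.0
tool_pos: [0.4306, -0.2069, 0.0044]
tool_rot: [3.134, -0.787, 0.079]
contact_force: [-0.1, 0.5, 0.2]
opening: 0.055
```

```bash
python3 nx.py "(.43,-.205,.004,4,45)" "(.46,-.204,.003,4,45)"; python3 v.py s13 scene 200 330 80 220 4;python3 v.py t13 top 360 540 180 320 4
```

```text
16.0 [ 0.4306 -0.2069  0.0044] [-1.16  0.62  2.44  1.84  0.76 -1.47] F [-0.1  0.5  0.2] yaw/tilt 3.91 45.12 level 0.3 0.055
[-0.0006 -0.0019 -0.0001] [ 0.001 -0.002  0.006] for (0.43, -0.205, 0.004, 4, 45)
[ 0.0199 -0.0007  0.0219] [ 0.001 -0.002  0.006] for (0.46, -0.204, 0.003, 4, 45)
(16.0, array([ 0.4306, -0.2069,  0.0044]), 'yaw', np.float64(-175.79), 'tilt', np.float64(45.12), 'F', array([-0.13,  0.52,  0.23]), 0.05500631179395215) [-1.16  0.62  2.44  1.84  0.76 -1.47]
(16.05, array([ 0.4308, -0.2068,  0.0053]), 'yaw', np.float64(-175.79), 'tilt', np.float64(45.16), 'F', array([ 1.63, -0.26,  0.42]), 0.05517071073380968) [-1.16  0.62  2.44  1.84  0.76 -1.47]
```

View pics/s13v.png

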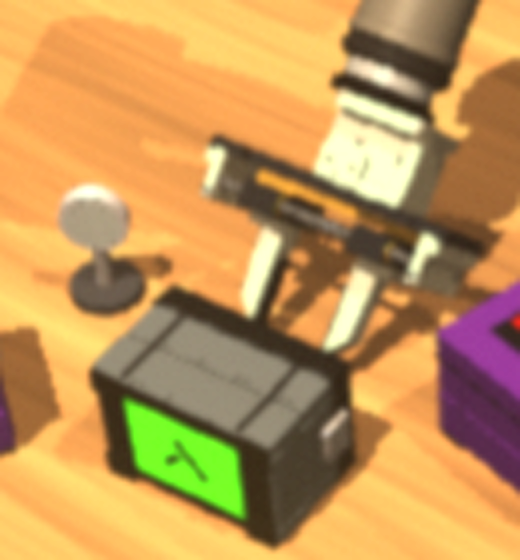

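View pics/t13v.png

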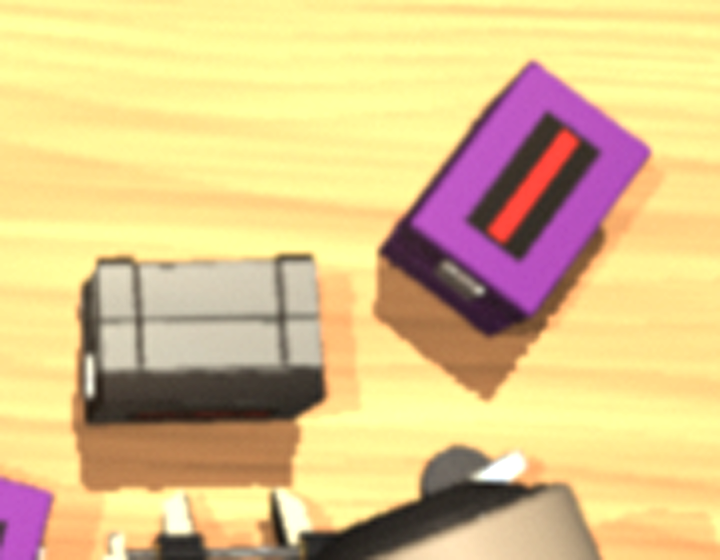

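```bash
python3 nx.py "(.463,-.206,.001,4,45)" "(.499,-.202,.001,5,45)" "(.54,-.197,.001,6,45)"
```

```text
16.1 [ 0.4308 -0.2069  0.0058] [-1.16  0.62  2.44  1.84  0.76 -1.47] F [-0.  -0.3 -0.1] yaw/tilt 3.86 45.18 level 0.36 0.055
[0.0192 0.0014 0.0262] [ 0.002 -0.003  0.007] for (0.463, -0.206, 0.001, 4, 45)
[0.0448 0.0001 0.0519] [ 0.014 -0.003 -0.005] for (0.499, -0.202, 0.001, 5, 45)
[ 0.0739 -0.0019  0.0811] [ 0.027 -0.003 -0.018] for (0.54, -0.197, 0.001, 6, 45)
```

Call:
jog_arm(
  series=[
    [0.2,[0.007,0.001,0.012],[0,0,0]],
    [0.2,[0.014,0.001,0.02],[0.001,0,0.003]],
    [0.2,[0.019,0.001,0.026],[0.002,0,0.003]],
    [0.2,[0.024,0.001,0.031],[0.002,0,0.003]],
    [0.2,[0.029,0.001,0.036],[0.005,0,0]],
    [0.2,[0.034,0.001,0.041],[0.008,0,-0.002]],
    [0.2,[0.039,0,0.046],[0.011,0,-0.004]],
    [0.2,[0.045,0,0.052],[0.014,0,-0.006]],
  ],
)

```text
time: 16.77
tool_pos: [0.4987, -0.2016, 0.0006]
tool_rot: [-3.141, -0.787, 0.086]
contact_force: [-7.6, -1.2, 4.9]
opening: 0.055
```

```bash
python3 nx.py "(.54,-.197,.001,6,45)" "(.58,-.192,.001,6.6,45)";  python3 v.py s14 scene 200 330 80 220 4; python3 -c "
from meas import *
c=dict(np.load('pics/s14.npz'));green(c);topface(c,205,300,150,235)"
```

```text
16.77 [ 0.4987 -0.2016  0.0006] [-0.96  0.64  2.31  1.91  0.71 -1.32] F [-7.6 -1.2  4.9] yaw/tilt 4.97 45.09 level -0.01 0.055
[ 0.0296 -0.001   0.0291] [ 0.013 -0.002 -0.013] for (0.54, -0.197, 0.001, 6, 45)
[ 0.0581 -0.0025  0.0576] [ 0.02  -0.002 -0.02 ] for (0.58, -0.192, 0.001, 6.6, 45)
(16.77, array([ 0.4987, -0.2016,  0.0006]), 'yaw', np.float64(-175.04), 'tilt', np.float64(45.09), 'F', array([-7.61, -1.23,  4.92]), 0.05504474889692136) [-0.96  0.64  2.31  1.91  0.71 -1.32]
green px [242.29064039 199.3546798 ] 406 depth ctr [ 0.5792 -0.1683  0.0615] normal [ 0.862 -0.032 -0.505] yaw -2.12
[256 213] z.016 [ 0.5667 -0.1397  0.016 ]
[232 202] z.016 [ 0.574  -0.2155  0.016 ]
[228 186] z.08 [ 0.5773 -0.2146  0.08  ]
[252 196] z.08 [ 0.5683 -0.1433  0.08  ]
1697 ((192.05929565429688, 144.89532470703125), 3.5390138626098633) 
 [[ 382.8 -117.8]
 [ 391.7 -262.4]
 [ 583.4 -250.6]
 [ 574.5 -105.9]]
```

View pics/s14v.png

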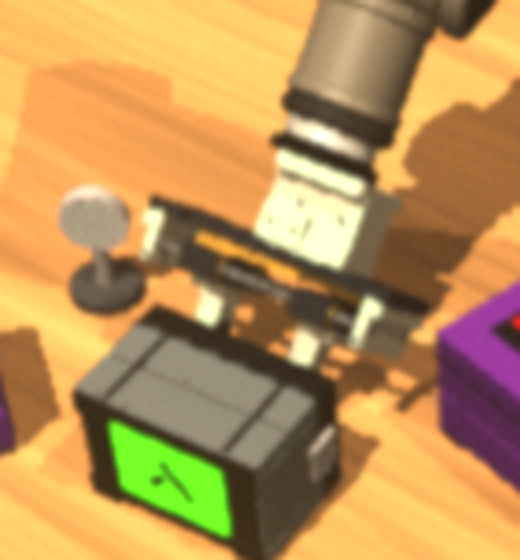

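It slides flat, the underside having moved about 20 mm to x≈0.57, and stays lying. Continuing the push.

Call:
jog_arm(
  series=[
    [0.2,[0.005,0,0.005],[0.003,0,-0.003]],
    [0.2,[0.01,0,0.01],[0.005,0,-0.005]],
    [0.2,[0.015,0,0.015],[0.007,0,-0.007]],
    [0.2,[0.02,0,0.02],[0.009,0,-0.009]],
    [0.2,[0.025,-0.001,0.025],[0.011,0,-0.011]],
    [0.2,[0.03,-0.001,0.03],[0.013,0,-0.013]],
    [0.2,[0.035,-0.001,0.035],[0.015,0,-0.015]],
    [0.2,[0.04,-0.002,0.04],[0.017,0,-0.017]],
    [0.2,[0.045,-0.002,0.045],[0.019,0,-0.019]],
    [0.2,[0.05,-0.002,0.05],[0.02,0,-0.02]],
    [0.2,[0.055,-0.002,0.055],[0.02,0,-0.02]],
    [0.2,[0.058,-0.002,0.058],[0.02,0,-0.02]],
  ],
)

```text
time: 17.82
tool_pos: [0.5802, -0.1923, 0.0003]
tool_rot: [-3.141, -0.787, 0.115]
contact_force: [-5.9, -1.2, 1.2]
opening: 0.0546
```

```bash
python3 nx.py "(.62,-.185,.001,6.6,45)" "(.66,-.18,.001,6.6,45)"; python3 v.py s15 scene 150 350 80 280 3; python3 -c "
from meas import *
c=dict(np.load('pics/s15.npz'));green(c)"
```

```text
17.82 [ 5.802e-01 -1.923e-01  3.000e-04] [-0.78  0.66  2.14  1.9   0.62 -1.11] F [-5.9 -1.2  1.2] yaw/tilt 6.64 45.07 level -0.01 0.055
[ 0.029  -0.0026  0.0281] [-0.    -0.001  0.   ] for (0.62, -0.185, 0.001, 6.6, 45)
[ 0.0575 -0.003   0.0566] [-0.    -0.001  0.   ] for (0.66, -0.18, 0.001, 6.6, 45)
(17.82, array([ 5.802e-01, -1.923e-01,  3.000e-04]), 'yaw', np.float64(-173.38), 'tilt', np.float64(45.07), 'F', array([-5.9 , -1.15,  1.25]), 0.05456726123900812) [-0.78  0.66  2.14  1.9   0.62 -1.11]
green px [224.51913876 221.31339713] 418 depth ctr [ 0.6549 -0.1619  0.0537] normal [ 0.889  0.014 -0.458] yaw 0.93
[240 234] z.016 [ 0.6433 -0.1278  0.016 ]
[214 224] z.016 [ 0.657  -0.2028  0.016 ]
[209 208] z.08 [ 0.6596 -0.2027  0.08  ]
[236 219] z.08 [ 0.6478 -0.1263  0.08  ]
```

View pics/s15v.png

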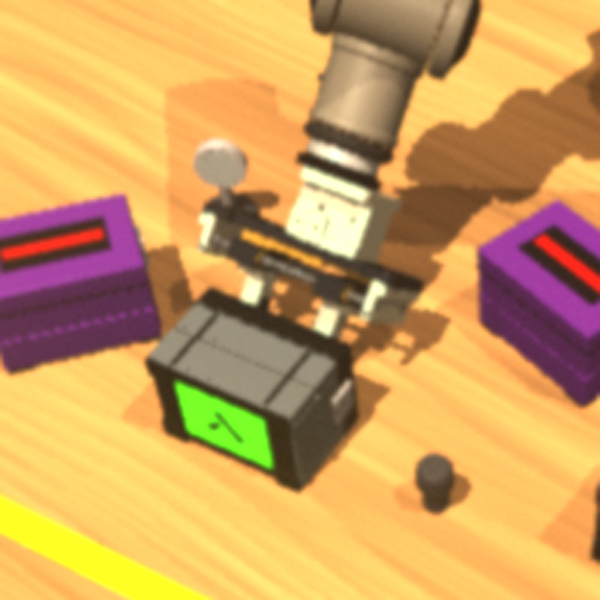

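Call:
jog_arm(
  series=[
    [0.2,[0.005,0,0.005],[0,0,0]],
    [0.2,[0.01,0,0.01],[0,0,0]],
    [0.2,[0.015,-0.001,0.015],[0,0,0]],
    [0.2,[0.02,-0.001,0.02],[0,0,0]],
    [0.2,[0.025,-0.002,0.024],[0,0,0]],
    [0.2,[0.03,-0.002,0.029],[0,0,0]],
    [0.2,[0.035,-0.002,0.034],[0,0,0]],
    [0.2,[0.04,-0.003,0.039],[0,0,0]],
    [0.2,[0.045,-0.003,0.044],[0,0,0]],
    [0.2,[0.05,-0.003,0.049],[0,0,0]],
    [0.2,[0.054,-0.003,0.053],[0,0,0]],
    [0.2,[0.057,-0.003,0.056],[0,0,0]],
  ],
)

```text
time: 18.87
tool_pos: [0.6601, -0.1802, 0.0013]
tool_rot: [-3.141, -0.788, 0.116]
contact_force: [-4.0, -0.7, -0.6]
opening: 0.0554
```

```bash
python3 nx.py "(.68,-.178,.001,6.6,45)" "(.70,-.1755,.001,6.6,45)"; python3 v.py s16 scene 100 340 110 310 3; python3 v.py t16 top 340 540 140 300 4;python3 -c "
from meas import *
from m import line
c=dict(np.load('pics/s16.npz'));green(c)
print(line(c))
c=dict(np.load('pics/t16.npz'));topface(c,360,440,150,230,.09,.1)
print(line(c))"
```

```text
18.87 [ 0.6601 -0.1802  0.0013] [-0.63  0.7   1.97  1.86  0.53 -0.92] F [-4.  -0.7 -0.6] yaw/tilt 6.64 45.14 level -0.0 0.055
[0.0139 0.0002 0.0144] [-0.    -0.002  0.   ] for (0.68, -0.178, 0.001, 6.6, 45)
[ 0.0281 -0.      0.0287] [-0.    -0.002  0.   ] for (0.7, -0.1755, 0.001, 6.6, 45)
(18.87, array([ 0.6601, -0.1802,  0.0013]), 'yaw', np.float64(-173.37), 'tilt', np.float64(45.14), 'F', array([-3.97, -0.75, -0.63]), 0.05538145513626562) [-0.63  0.7   1.97  1.86  0.53 -0.92]
(18.92, array([ 0.6607, -0.1801,  0.0016]), 'yaw', np.float64(-173.35), 'tilt', np.float64(45.19), 'F', array([-1.8 ,  0.38, -1.05]), 0.054683812422356974) [-0.63  0.7   1.97  1.86  0.53 -0.92]
green px [205.43765903 244.70229008] 393 depth ctr [ 0.7348 -0.1499  0.054 ] normal [ 0.915  0.022 -0.403] yaw 1.39
[221 258] z.016 [ 0.7256 -0.1167  0.016 ]
[194 246] z.016 [ 0.7371 -0.1948  0.016 ]
[189 231] z.08 [ 0.7395 -0.1915  0.08  ]
[218 244] z.08 [ 0.7285 -0.1103  0.08  ]
(((771.9246215820312, -4.326385498046875), (28.746692657470703, 616.30029296875), 6.616563320159912), array([0.7689038 , 0.02309918], dtype=float32))
1623 ((145.15957641601562, 147.9395751953125), 7.875801086425781) 
 [[ 583.6 -101.7]
 [ 603.8 -248.2]
 [ 747.6 -228.4]
 [ 727.4  -81.8]]
(((774.0576171875, -4.269683837890625), (30.764554977416992, 619.0457763671875), 6.631998538970947), array([ 7.7345639e-01, -4.9083657e-04], dtype=float32))
```

View pics/s16v.png

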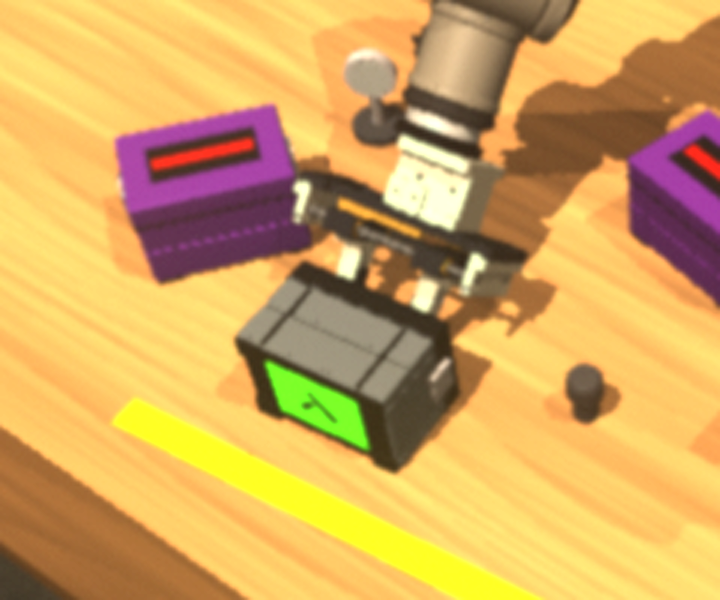

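View pics/t16v.png

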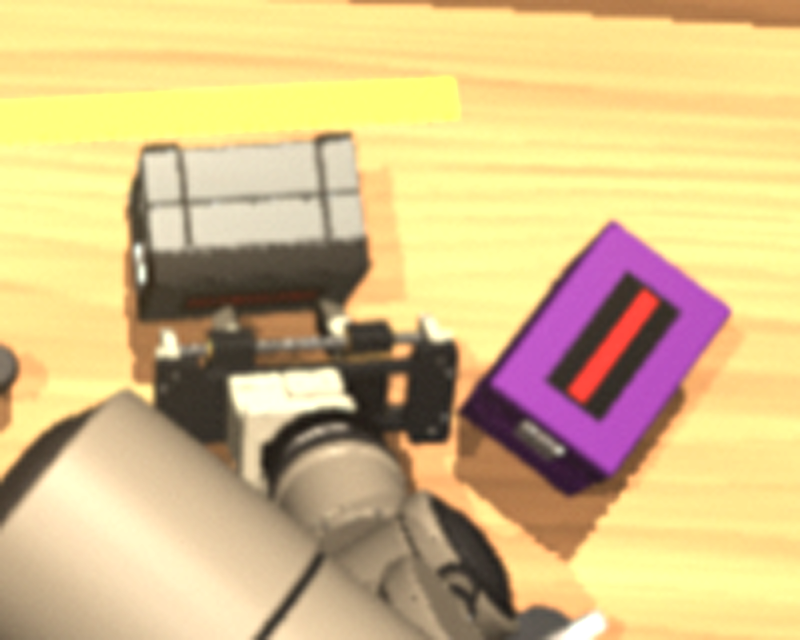

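Call:
jog_arm(
  series=[
    [0.2,[0.005,0,0.005],[0,0,0]],
    [0.2,[0.01,0,0.01],[0,0,0]],
    [0.2,[0.015,0,0.015],[0,0,0]],
    [0.2,[0.02,0,0.02],[0,0,0]],
    [0.2,[0.025,0,0.025],[0,0,0]],
    [0.2,[0.029,0,0.029],[0,0,0]],
    [0.2,[0.03,0,0.03],[0,0,0]],
  ],
)

```text
time: 19.55
tool_pos: [0.7026, -0.1753, 0.0017]
tool_rot: [3.141, -0.788, 0.116]
contact_force: [-3.1, -1.9, -0.5]
opening: 0.0552
```

```bash
python3 nx.py "(.70,-.1755,.001,6.6,45)"; python3 v.py s17 scene 100 300 170 320 4; python3 v.py t17 top 340 540 130 250 4;python3 -c "
from meas import *
c=dict(np.load('pics/s17.npz'));green(c)
c=dict(np.load('pics/t17.npz'));topface(c,365,440,140,202,.09,.1)"
```

```text
19.55 [ 0.7026 -0.1753  0.0017] [-0.58  0.73  1.87  1.81  0.48 -0.79] F [-3.1 -1.9 -0.5] yaw/tilt 6.63 45.17 level 0.01 0.055
[-0.0023 -0.0001 -0.0014] [-0.    -0.003  0.001] for (0.7, -0.1755, 0.001, 6.6, 45)
(19.55, array([ 0.7026, -0.1753,  0.0017]), 'yaw', np.float64(-173.36), 'tilt', np.float64(45.17), 'F', array([-3.14, -1.89, -0.51]), 0.055176942242661904) [-0.58  0.73  1.87  1.81  0.48 -0.79]
(19.6, array([ 0.7024, -0.1753,  0.0016]), 'yaw', np.float64(-173.36), 'tilt', np.float64(45.17), 'F', array([-1.71, -0.69, -0.37]), 0.05458369001899942) [-0.58  0.73  1.87  1.81  0.48 -0.79]
green px [194.44162437 257.6142132 ] 394 depth ctr [ 0.7753 -0.1476  0.0504] normal [ 0.993  0.122 -0.01 ] yaw 6.99
[211 272] z.016 [ 0.7694 -0.1084  0.016 ]
[184 259] z.016 [ 0.7793 -0.1868  0.016 ]
[178 244] z.08 [ 0.7816 -0.1848  0.08  ]
[205 256] z.08 [ 0.7706 -0.1111  0.08  ]
1662 ((98.5082015991211, 139.62110900878906), 7.130452632904053) 
 [[ 673.5  -89.7]
 [ 690.8 -228.2]
 [ 788.6 -216. ]
 [ 771.2  -77.5]]
```

View pics/s17v.png

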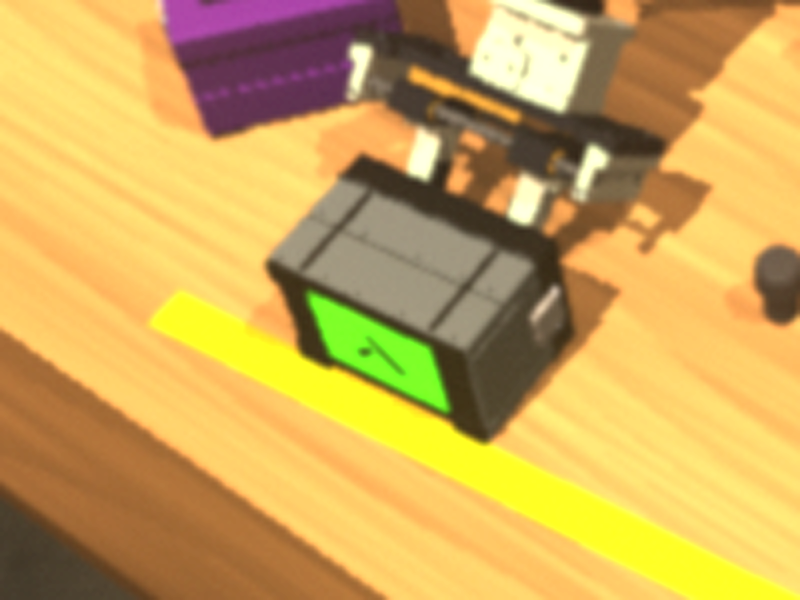

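View pics/t17v.png

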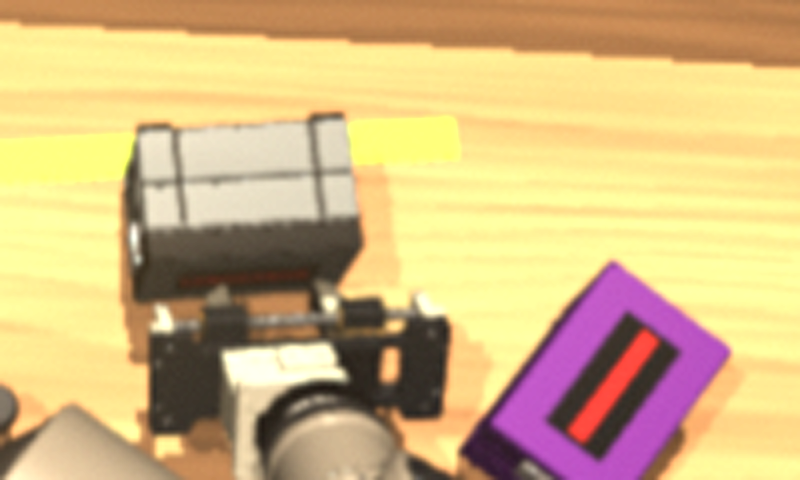

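The underside is about 10 mm short of the tape's centre: its foot corners at crop (318,365) and (485,438) lie just inside the near tape edge. Top-face yaw is 7.1° against 6.6° for the line. Pushing 10 mm more with a slight turn.

Call:
jog_arm(
  series=[
    [0.2,[0.003,0,0.003],[-0.003,0,0.003]],
    [0.2,[0.006,0,0.006],[-0.005,0,0.005]],
    [0.2,[0.0075,0,0.0075],[-0.005,0,0.005]],
    [0.2,[0.0075,0,0.0075],[-0.005,0,0.005]],
  ],
)

```text
time: 19.98
tool_pos: [0.7125, -0.1741, 0.0015]
tool_rot: [-3.142, -0.788, 0.108]
contact_force: [-2.3, -1.1, -0.8]
opening: 0.0554
```

```bash
python3 nx.py "(.65,-.19,.03,6.6,45)"; python3 v.py s18 scene 120 280 200 320 5; python3 -c "
from meas import *
c=dict(np.load('pics/s18.npz'));green(c)
c=shot('top','t18');topface(c,365,440,140,200,.09,.1)"
```

```text
19.98 [ 0.7125 -0.1741  0.0015] [-0.56  0.74  1.85  1.8   0.47 -0.77] F [-2.3 -1.1 -0.8] yaw/tilt 6.22 45.15 level -0.0 0.055
[-0.0249  0.009  -0.0653] [ 0.005 -0.003 -0.005] for (0.65, -0.19, 0.03, 6.6, 45)
(19.98, array([ 0.7125, -0.1741,  0.0015]), 'yaw', np.float64(-173.78), 'tilt', np.float64(45.15), 'F', array([-2.34, -1.13, -0.83]), 0.05537615863774677) [-0.56  0.74  1.85  1.8   0.47 -0.77]
green px [191.3919598  260.60301508] 398 depth ctr [ 0.7887 -0.1417  0.0584] normal [ 0.93   0.018 -0.368] yaw 1.13
[208 275] z.016 [ 0.7797 -0.1083  0.016 ]
[181 262] z.016 [ 0.7897 -0.1864  0.016 ]
[174 246] z.08 [ 0.791  -0.1881  0.08  ]
[203 260] z.08 [ 0.7813 -0.1071  0.08  ]
1666 ((97.82746887207031, 139.46856689453125), 6.372477054595947) 
 [[ 684.1  -88.5]
 [ 699.6 -227.1]
 [ 796.8 -216.2]
 [ 781.4  -77.6]]
```

View pics/s18v.png

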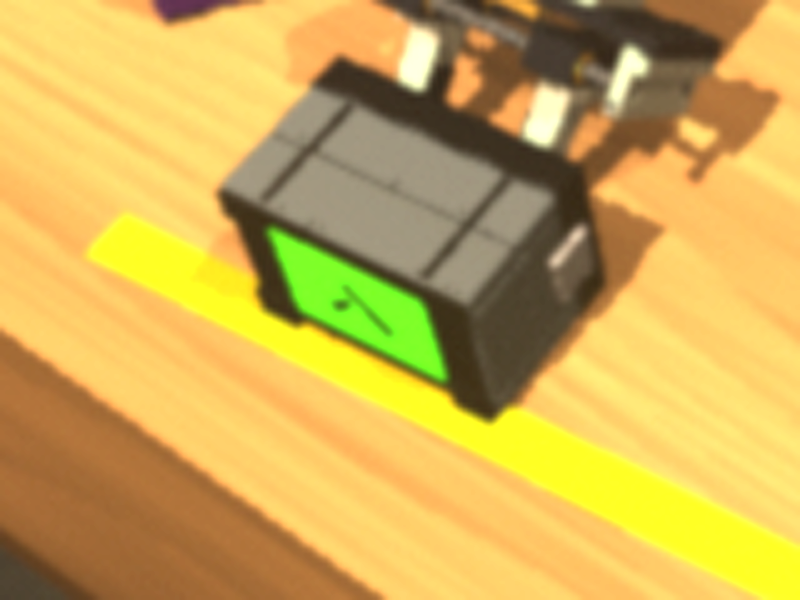

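The underside now stands over the tape: the foot corners at crop (278,320) and (492,420) lie inside it. Yaw is 6.4° against 6.6° and the offset about 0–2 mm. Backing off the way it came, then up.

Call:
jog_arm(
  series=[
    [0.2,[-0.007,0,-0.007],[0,0,0]],
    [0.2,[-0.02,0,-0.02],[0,0,0]],
    [0.2,[-0.035,0,-0.035],[0,0,0]],
    [0.2,[-0.035,0,-0.035],[0,0,0]],
    [0.2,[-0.015,0,-0.055],[0,0,0]],
    [0.2,[0.01,0,-0.08],[0,0,0]],
    [0.2,[0.035,0,-0.105],[0,0,0]],
    [0.2,[0.06,0,-0.13],[0,0,0]],
    [0.2,[0.08,0,-0.15],[0,0,0]],
    [0.2,[0.08,0,-0.15],[0,0,0]],
  ],
)

```text
time: 20.92
tool_pos: [0.6657, -0.1814, 0.1725]
tool_rot: [3.131, -0.797, 0.115]
contact_force: [1.5, -0.1, 0.9]
opening: 0.0551
```

```bash
cat > fin.py <<'E'
from meas import *
from m import line
import sys
n=sys.argv[1]
c=shot('scene','s'+n);green(c)
c=shot('top','t'+n);topface(c,365,440,140,202,.09,.1);print(line(c)[0])
topface(c,222,296,225,280)
for (a,b) in [(338,232),(186,268),(475,301)]:
    pts=np.array([dep(c,u,v) for v in range(b-22,b+22) for u in range(a-22,a+22) if c['range_z'][v,u]>0]);pts=pts[pts[:,2]>.02]
    if len(pts): print(len(pts),pts.min(0).round(4),pts.max(0).round(4))
E
python3 nx.py; python3 fin.py 19
```

```text
20.92 [ 0.6657 -0.1814  0.1725] [-0.63  0.39  1.86  1.15  0.55 -0.09] F [ 1.5 -0.1  0.9] yaw/tilt 5.79 45.69 level 0.41 0.055
green px [191.51025641 260.69487179] 390 depth ctr [ 0.7871 -0.1446  0.0538] normal [ 0.933  0.018 -0.359] yaw 1.09
[208 275] z.016 [ 0.7797 -0.1083  0.016 ]
[181 262] z.016 [ 0.7897 -0.1864  0.016 ]
[175 246] z.08 [ 0.7897 -0.1863  0.08  ]
[203 260] z.08 [ 0.7813 -0.1071  0.08  ]
1666 ((98.1597671508789, 139.7713165283203), 7.208427906036377) 
 [[ 682.9  -89.4]
 [ 700.4 -228. ]
 [ 797.8 -215.7]
 [ 780.3  -77. ]]
((760.8743286132812, 109.11396789550781), (30.698278427124023, 390.7409973144531), 6.608997821807861)
2038 ((95.13201904296875, 141.34774780273438), 1.076210379600525) 
 [[463.7 274.9]
 [466.4 133.5]
 [561.5 135.3]
 [558.8 276.6]]
122 [ 0.5737 -0.0128  0.0265] [0.6053 0.0164 0.0586]
238 [0.4537 0.3753 0.0208] [0.4916 0.4145 0.0917]
953 [ 0.3343 -0.3904  0.0215] [ 0.4433 -0.172   0.5684]
```

View pics/s19.png

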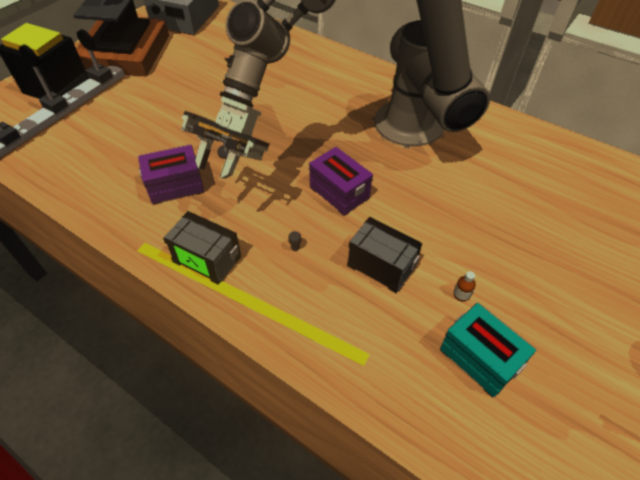

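View pics/t19.png

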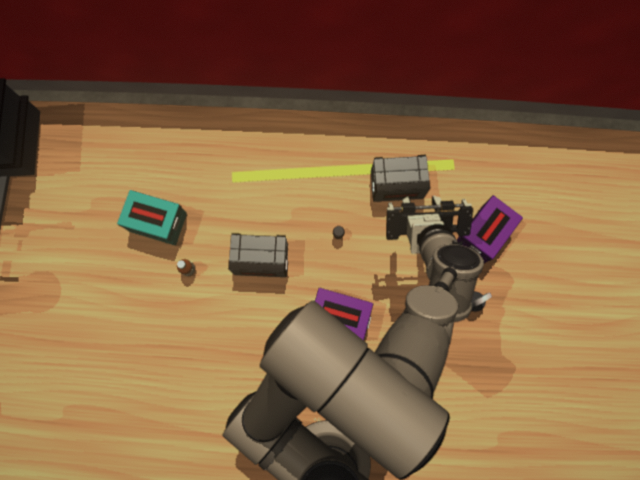

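```bash
python3 -c "
from h import *
print(status.observe()['contact_force']);print(job.hand_in())"
```

```text
[ 0.04615944 -0.45008767 -0.80572138]
the job is handed in; nothing more can be done
None
```

I tipped both grey cases towards the robot, first the left one and then the right. The right one carries the green stamp. I then pushed it, lying down, up to the tape line, backed the arm off, and handed in at about 21 s.

**Stamped case:** its underside stands over the tape. The top view puts it about 1.5 mm short of the tape's centre line and the stamp in the scene view about 1 mm past it. Its yaw read 6.4° before the arm backed off and 7.2° after, against 6.6° for the line.

**Other things:** the plain case lies within about 1 mm of where it fell. The eyepiece and bottle read the same as at the start. The lens holder was partly hidden from above at the end, so I could check it only by eye in the scene picture, where it stands in its place.

**What went wrong or disagreed:**
- **Tip position:** the finger tips sit about 20 mm short of the reported tool point. My first try at the left case therefore passed over the lid without moving it.
- **Joint limit:** while tilting the gripper for the push, joint 6 stopped just inside its range limit at -3.10, so I gave the tool a half turn.
- **Distance readings:** the tool position put the underside about 7 mm further along the tape than the cameras did, and I went by the cameras.

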